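Stow the flask in the pull-out bottle tray

TASK

Put the standing steel flask away in the bottle tray under the shelf riser, beside the one already stored: draw the tray right out, lay the flask on its side on the two wire rails of the empty front saddle with its cap towards the tray's upright end stop, and slide it along until the cap meets the stop. Ease it down, do not let it topple or drop, then push the tray fully shut again with both flasks lying in it. Leave everything else on the counter and on the riser where it is.

Things in the scene. Friction and masses are not known exactly. Their poses are not given: they have to be found in the camera images.
- flask: The flask to put away: plain metal bottle with a black screw cap, upright on the counter on the far side of where the tray comes out. Rigid, 160 mm tall, about 0.34 kg, centre of mass about 70 mm up. Body 66 mm diameter up to 104 mm, then a cone up to the cap, which is 47 mm in diameter, from 130 to 160 mm. Origin: centre of its base; z points to the cap. Friction on the counter is moderate.
- stored_flask: A second flask, identical, already lying in the rear saddle of the tray, cap against the end stop; it must stay there. Origin: centre of its base; z points to its cap.
- riser: Shelf riser fixed on the counter: plywood deck 260 (x) x 300 mm (y), top 135 and underside 117 mm above the counter, on dark steel posts. The tray runs between steel side cheeks whose inner faces are 103 mm either side of the middle. Origin: centre of the footprint, on the counter. x points away from the robot, roughly; the tray slides out along -y.
- tray (a joint): How far the bottle tray is drawn out of the riser, in m: 0 shut (as at the start), 0.17 fully out, with a stop at each end. It slides with about 1.5 N of friction and light damping and stays where it is left.
- handle (a point): Middle of the tray's handle, moving with it: a level steel bar 10 mm thick, 120 mm long, parallel to the riser's x axis, 50 mm above the counter, 45 mm clear of the tray's front panel (top of the panel 64 mm above the counter). With the tray shut the panel stands 35 mm out from the deck's edge.
- saddle (a point): Middle of the empty front saddle, level with its rail tops, 24 mm above the counter; moves with the tray, axes as the riser's. Two wire rails along x, 8 mm thick, 44 mm apart between centres; a flask lying on them has its axis 26 mm above this point. The front panel is 64 mm away (-y), the rear saddle's centre line 86 mm (+y). The tray's floor is 9 mm above the counter.
- end_stop (a point): On the saddle's centre line at the robot's end of the tray: middle of the top edge of the end stop's inner face, 54 mm above the counter. The stop is an upright steel plate 4 mm thick, 92 mm from the middle of the saddle. A flask lying home has its cap against it and its base 160 mm from it.
- open_end (a point): On the saddle's centre line at the far end of the tray, where it is open: the tips of the rails, 96 mm from the middle of the saddle, at the height of the rail tops (24 mm). The rails run straight to their rounded tips; below them the far side is a plate only 14 mm high. A flask can be tipped or slid in over this end.
- rear_saddle (a point): The same point as the saddle's middle, in the rear saddle, which holds the stored flask.
- mug: White mug, 95 mm high, 82 mm across, handle at its side, on the counter. Origin: centre of its underside. Leave alone.
- soap: Green washing-up liquid bottle, 155 mm tall, 60 mm across, upright on the counter. Origin: centre of its underside. Leave alone.
- creamer: White can of creamer with a paper label, 135 mm tall, 72 mm across, upright on the counter. Origin: centre of its underside. Leave alone.
- sugar_jar: Clear jar with a metal lid, 85 mm tall, 72 mm across, on the riser's deck. Origin: centre of its underside. Leave alone.
- cups: Stack of paper cups, 118 mm tall, 82 mm across, on the riser's deck. Origin: centre of its underside. Leave alone.
- sponge: Sponge, 70 x 110 x 32 mm, lying on the counter at the back. Origin: centre of its underside. Leave alone.
- spoon: Steel spoon, 160 mm long, lying on the counter. Origin: under its middle. Leave alone.

How it is judged (in metres and radians):
On the way, in this order (a step that is already met when the one before it is completed fails the run):
1. the tray is drawn right out (value of joint tray above 0.155 m), for 0.2 s.
2. the flask lies on the rails of the front saddle with its cap at the end stop while the tray is out (angle between flask's own z axis and vertical above 1.47 rad and angle between the z axis of flask and the x axis of saddle, either way round below 0.1 rad and y of flask in the frame of saddle between -0.01 and 0.01 m and z of flask in the frame of saddle between 0.015 and 0.036 m and x of flask in the frame of saddle between 0.055 and 0.0765 m and value of joint tray above 0.1 m), for 0.2 s.
At the end, for the whole second after the job is handed in: The tray is shut (within 8 mm), and in it both flasks lie at rest on the rails of their saddles: level within about 6 degrees, along the saddle, base centre within 10 mm of the saddle's centre line, cap pointing to the end stop and within 12 mm of it (9 mm when the tray is still out) (value of joint tray below 0.008 m and angle between each of flask, stored_flask's own z axis and vertical above 1.47 rad and angle between the z axis of flask and the x axis of saddle, either way round below 0.1 rad and y of flask in the frame of saddle between -0.01 and 0.01 m and z of flask in the frame of saddle between 0.015 and 0.036 m and x of flask in the frame of saddle between 0.055 and 0.0795 m and angle between the z axis of stored_flask and the x axis of rear_saddle, either way round below 0.1 rad and y of stored_flask in the frame of rear_saddle between -0.01 and 0.01 m and z of stored_flask in the frame of rear_saddle between 0.015 and 0.036 m and x of stored_flask in the frame of rear_saddle between 0.055 and 0.0795 m and linear speed of each of flask, stored_flask below 0.02 m/s); the robot touches nothing.
It fails at once if the flask topples or drops instead of being eased down (turns faster than 5 rad/s) (angular speed of flask above 5 rad/s).
It fails at once if something else on the counter is disturbed (moved more than 30 mm) (distance of any of mug, soap, creamer, sponge, spoon from where it was at the start of the episode above 0.03 m).
It fails at once if the jar or the cups on the riser are disturbed (moved more than 30 mm) (distance of any of sugar_jar, cups from where it was at the start of the episode above 0.03 m).
It also fails if it takes over 72 s, if anything falls off the work surface, if the arm or the gripper's body presses on something with over 40 N, if the wrist force passes 120 N, or if a joint passes its speed limit or range.

ROBOT

A 6-joint arm with a two-finger parallel gripper is mounted at the origin on the work surface. World frame = base frame: x ahead of the robot, y to its left, z up, the work surface at z = 0. Lengths are in mm, angles in degrees, forces in N, time in s.
With the tool pointing down it reaches from about 250 to 800 mm from the base axis. Payload 3.9 kg.
Tool frame: the origin (TCP) lies midway between the tips of the shut fingers; the grasp point (between the pads) lies 19 mm behind it; y points along the fingers, z is the direction in which the jaws open and shut, and the axes are right-handed (so a half turn about y gives the same grasp; the last joint's range is limited). The gripper opens to 85 mm and grips with 20 to 120 N. Pads are 22 mm wide; open, the fingers measure 114 mm over their backs; the gripper's body (76 mm by 85 mm) begins 54 mm behind the grasp point. The pads swing forward as they close: fully open they stand 13 mm farther back than shut.
Start: joints at [74.599, 14.897, -7.913, 67.191, 0, 90], TCP at [139.422, 506.139, 231.304] pointing down, gripper open.
Joint ranges: [-159.42, 159.42], [-47.68, 98.78], [-73.54, 78.23], [-108.79, 121.32], [-90, 84.71], [-180, 180]. Speed limits (degrees/s): [147.25, 147.25, 180, 180, 180, 180].

INTERFACE

Orientations are given as [roll, pitch, yaw] about the fixed x, y, z axes, in that order (R = Rz(yaw) Ry(pitch) Rx(roll)).
In Python, from cell import * gives the robot as it stands. The module is installed in compiled form; this text tells all that it offers.
- The arm moves only by the tool play_rows, never from a script. Its argument "plan" is a list of rows, each a list of 3 entries, a list of its own where there are three numbers: the shift along the tool's x, y, z scaled (see below), then the turn, a rotation vector about the tool's x, y, z scaled (see below), then the opening, from -1 (shut) to 1 (fully open). In form: [[[x, y, z], [wx, wy, wz], claw], ...]. A call has 1 to 20 rows; each row is the pose to reach, as a shift and turn from the pose measured when the call began, along the tool's axes at that moment; what a row does not reach only later rows make up. The controller multiplies each number of a shift by 30 cm and each number of a turn by 90 degrees. A row lasts 1/12 s, in which the tool goes at most 41.7 mm and 7.16 degrees, less where a joint would pass 70% of its speed; a pose out of reach is approached as far as the arm can. A call with a number of a shift or a turn outside -1 to 1 is refused whole. A call with a gripper value outside its range is refused whole. The fingers move at their own pace and stop on an object; the grip force is fixed at half the most. Time passes only in rows, so rows that repeat a pose let the fingers close. It gives the time, the measured TCP pose, the force and the opening at its end, in the units of the state.
- state(): the state, without advancing time (a new reading comes with each control period).
- capture(name): name is "scene" or "side" or "wrist"; returns a dict with "image" (480x640x3 uint8, blue, green, red), "z_map" (480x640 float32, mm along the optical axis (not along the pixel's ray), 0 where there is no reading), "intrinsics" (3x3 intrinsics, pixels), "k1" (the pictures are not rectified: a ray, as slopes to the right and down, at radius r is drawn at 1 + k1 r^2 times it, then the intrinsics apply), "position" and "attitude" of the camera in the world. Camera axes: x right, y down, z forward; pixel columns grow to the right and rows downward; lengths in mm; the calibration is good to about 2 mm. A picture is of the moment at which its call begins.
- job_done(): hands the job in, once; it reports no verdict.
Trained networks look in a picture, given as the dict that the camera call returned (one of the last four; its "shot" number tells which), for a name from the list of things; names that differ only in an ending like _2 or _b are one class to them, and where a whole thing is asked for, a point or a joint stands for the part that bears it (a point fixed in the world has none). Each returns a list of dicts, best first, with "score" (0 to 1); they miss things now and then, are a little off and sometimes report something else, mostly with a low value. They report only what shows in the picture. A call takes as long as a camera call.
- regions_of(picture, label): "pixels" (480x640 bool, what is visible of it) and "rect" ([centre column, centre row, width, height] in pixels, round what is visible of it).
- place_of(picture, label): "uv" ([column, row] in pixels: a listed point, or the origin of a listed thing).
The state is a dict: "clock": time; "qpos": joint angles; "joint_velocities": joint speeds; "effort": joint torques, N m; "tcp_pos": TCP position; "orientation": TCP orientation; "wrist_force": force on the tool from outside, world axes, zero at the start; "ft_torque": the same for the moment, N m; "grip_width": finger opening in mm.
Only numpy, scipy, OpenCV 4.12 (cv2) and the standard library are available. Lean on these libraries where they do the work, as an engineer would, in place of code of your own. Each camera call takes 0.05 s, during which the arm holds its last target. There are 200 camera calls.

## Working session

There is one attempt and no reset: what is moved stays moved. The work goes in short steps, Python scripts to look and compute and a tool call to move; the robot and the scene stay as the last step left them, time stands still between calls to the robot, and variables do not carry over. Pictures are saved under pics/ and viewed, about 8 in all and at most 12, crops included, and the job is handed in when it is done.

Besides the shell and the picture viewer there is one more tool, called after ">>>" as name(argument=value, ...), one argument or row to a line, values as JSON. play_rows: Moves the arm, as the interface text tells. Its arguments: {"type":"object","properties":{"plan":{"type":"array"}},"required":["plan"]}

```bash
mkdir -p pics; cat > h.py <<'E'
from cell import *
import numpy as np, cv2
from scipy.spatial.transform import Rotation as R
def camR(c):
    a=np.array(c["attitude"],float)
    if a.shape==(3,3): return a
    return R.from_euler('xyz',a,degrees=True).as_matrix()
def ray(c,uv):
    K=np.array(c["intrinsics"]);u=(uv[0]-K[0,2])/K[0,0];v=(uv[1]-K[1,2])/K[1,1]
    d=np.hypot(u,v);r=d
    for _ in range(20): r=d/(1+c["k1"]*r*r)
    s=r/d if d>0 else 1
    return np.array([u*s,v*s,1.])
def at_z(c,uv,z):
    d=camR(c)@ray(c,uv);p=np.array(c["position"]);return p+d*(z-p[2])/d[2]
def at_depth(c,uv):
    z=c["z_map"][int(round(uv[1])),int(round(uv[0]))]
    return np.array(c["position"])+camR(c)@ray(c,uv)*z
def cloud(c):
    K=np.array(c["intrinsics"]);v,u=np.mgrid[:480,:640]
    a=(u-K[0,2])/K[0,0];b=(v-K[1,2])/K[1,1];d=np.hypot(a,b);r=d.copy()
    for _ in range(20): r=d/(1+c["k1"]*r*r)
    s=np.where(d>0,r/np.maximum(d,1e-9),1)
    P=np.dstack([a*s,b*s,np.ones_like(a)])*c["z_map"][...,None]
    return P@camR(c).T+np.array(c["position"])
def tri(c1,p1,c2,p2):
    A=[];b=[]
    for c,p in((c1,p1),(c2,p2)):
        d=camR(c)@ray(c,p);d/=np.linalg.norm(d);M=np.eye(3)-np.outer(d,d);A.append(M);b.append(M@np.array(c["position"]))
    return np.linalg.lstsq(np.vstack(A),np.hstack(b),rcond=None)[0]
E
python3 - <<'E'
from h import *
cs={}
for n in("scene","side"):
    c=capture(n);cs[n]=c;cv2.imwrite(f"pics/{n}0.png",c["image"]);print(n,c["position"],c["attitude"],c["k1"])
hz=dict(flask=0,stored_flask=50,riser=0,handle=50,saddle=24,end_stop=54,open_end=24,rear_saddle=24,mug=0,soap=0,creamer=0,spoon=0,sponge=0,cups=135,sugar_jar=135)
for l,z in hz.items():
    b={}
    for n,c in cs.items():
        r=place_of(c,l)
        for k in r[:2]: print(l,n,round(k["score"],2),np.round(k["uv"]),np.round(at_z(c,k["uv"],z)))
        if r:b[n]=r[0]["uv"]
    if len(b)==2: print("   tri",np.round(tri(cs["scene"],b["scene"],cs["side"],b["side"]),1))
s=state();print(s)
E
```

```text
scene [ 556.43375841 -877.22452907 1053.99295997] [-138.05382331    0.63468707   -0.85338105] -0.035434747830614136
side [ 958.97031236 -622.84137327  958.88221805] [-138.97899329    0.7855443    32.56499658] -0.05017465822278394
flask scene 0.76 [353. 258.] [641.  33.   0.]
flask scene 0.49 [292. 190.] [483. 292.   0.]
flask side 0.58 [182. 380.] [ 455. -443.    0.]
flask side 0.57 [357. 270.] [631.  33.   0.]
   tri [ 649.8 -484.4  508. ]
riser scene 0.82 [293. 195.] [484. 273.   0.]
riser scene 0.47 [409. 298.] [766. -97.   0.]
riser side 0.83 [352. 194.] [472. 280.   0.]
   tri [484.8 255.8  20.4]
handle scene 0.57 [289. 239.] [481.  55.  50.]
handle scene 0.23 [316. 142.] [551. 445.  50.]
handle side 0.64 [313. 229.] [477.  55.  50.]
   tri [481.6  48.5  58.2]
saddle scene 0.84 [287. 214.] [472. 171.  24.]
saddle side 0.66 [330. 211.] [467. 160.  24.]
   tri [474.1 150.1  40.7]
end_stop scene 0.75 [256. 208.] [393. 166.  54.]
end_stop side 0.59 [307. 194.] [389. 160.  54.]
   tri [395.6 151.1  66.3]
open_end scene 0.72 [327. 212.] [578. 179.  24.]
rear_saddle scene 0.94 [293. 19
[... 1099 characters left out ...]
tri [438.5 317.  160.3]
{'clock': 1.6, 'qpos': array([ 7.45985845e+01,  1.48955351e+01, -7.91186884e+00,  6.71911918e+01,
        8.03286574e-04,  9.00015800e+01]), 'joint_velocities': array([ 0.11808935, -0.04719395,  0.00702704, -0.0255455 ,  0.0365143 ,
        0.09449494]), 'effort': array([ 9.13943895e-04, -4.05601323e+01,  2.54229623e+01,  1.12364705e-03,
        3.48123604e-05,  1.37617693e-06]), 'tcp_pos': array([139.42337853, 506.14145794, 231.3213328 ]), 'orientation': array([-8.99985957e+01,  8.03325300e-04, -1.54029955e+01]), 'wrist_force': array([-0.57588461,  0.09369682,  0.69382354]), 'ft_torque': array([-0.02536983, -0.03975741,  0.04757063]), 'grip_width': 85.59315850561649}
```

View pics/scene0.png

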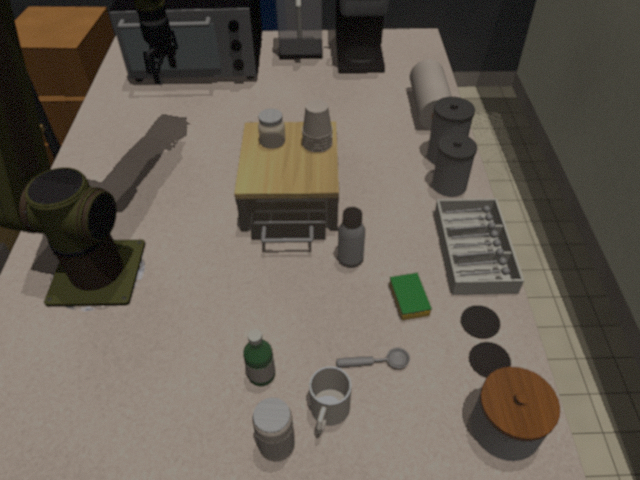

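View pics/side0.png

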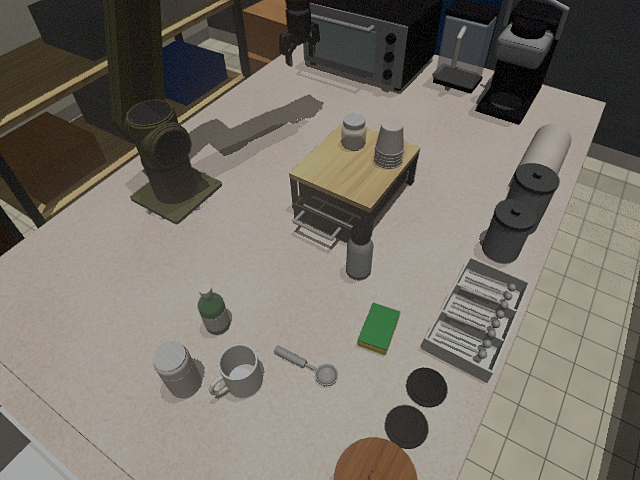

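Both pictures show the deck centred near scene (288,165), handle at scene (288,240) / side (315,233), flask standing at scene (350,240) / side (360,255), sponge beside it at scene (410,296). I now fit the deck, flask and handle from depth.

```bash
python3 - <<'E'
from h import *
for n in("scene","side"):
    c=capture(n);P=cloud(c);z=P[...,2];ok=c["z_map"]>0
    m=ok&(abs(z-135)<5)&(P[...,0]>300)&(P[...,0]<680)&(P[...,1]>80)&(P[...,1]<500)
    m=cv2.morphologyEx(m.astype(np.uint8),cv2.MORPH_OPEN,np.ones((3,3)))>0
    q=P[m][:,:2].astype(np.float32);print(n,"deck",cv2.minAreaRect(q),np.median(z[m]),m.sum())
    # slide edge front: per-x min y
    lo=[(x,np.percentile(q[abs(q[:,0]-x)<5][:,1],2)) for x in range(370,580,20)];print("front slope",np.polyfit(*np.array(lo).T,1))
    m=ok&(z>10)&(z<170)&(abs(P[...,0]-637)<60)&(abs(P[...,1]-45)<60)
    f=P[m];print("flask top",f[:,2].max())
    for a,b in((10,35),(35,60),(60,100),(140,156)):
        g=f[(f[:,2]>a)&(f[:,2]<b)][:,:2];r=33 if b<110 else 23.5
        from scipy.optimize import least_squares
        s=least_squares(lambda p:np.hypot(*(g-p).T)-r,g.mean(0)+[0,15],loss='soft_l1',f_scale=2);print(a,b,len(g),np.round(s.x,1))
    m=ok&(z>35)&(z<60)&(P[...,0]>400)&(P[...,0]<560)&(P[...,1]>25)&(P[...,1]<75)
    h=P[m];print("handle",len(h),np.round(np.median(h,0),1),cv2.minAreaRect(h[:,:2].astype(np.float32)) if len(h) else 0)
    if len(h)>20: print(" slope",np.polyfit(h[:,0],h[:,1],1), np.percentile(h[:,0],[1,99]))
    r=regions_of(c,"handle");print([(k["rect"],k["score"],k["pixels"].sum()) for k in r][:2])
E
```

```text
scene deck ((479.09613037109375, 280.94854736328125), (304.51947021484375, 261.0400695800781), 89.39434814453125) 136.2171684321221 5329
front slope [-1.86188438e-02  1.42230917e+02]
flask top 165.7569275138717
10 35 177 [634.5  33.9]
35 60 181 [634.5  33.8]
60 100 303 [634.6  33.9]
140 156 98 [634.6  33.8]
handle 248 [477.2  51.7  54.8] ((476.9644775390625, 58.15031051635742), (129.45533752441406, 31.936365127563477), 0.6030934453010559)
 slope [-1.14339234e-02  5.89984021e+01] [414.07852888 541.5033975 ]
[([287.8, 220.2, 75.9, 42.5], 0.94, np.int64(3208)), ([329.1, 397.8, 43.6, 64.8], 0.49, np.int64(2136))]
side deck ((478.1228942871094, 280.8904724121094), (304.2681579589844, 263.5465087890625), 89.45452117919922) 135.4681373539844 4812
front slope [-7.77039961e-03  1.37553272e+02]
flask top 164.54985159864293
10 35 150 [633.6  33.1]
35 60 151 [633.4  32.9]
60 100 256 [633.4  32.8]
140 156 93 [633.3  32.9]
handle 202 [481.1  51.5  53.1] ((478.0682678222656, 59.26078796386719), (128.60812377929688, 27.998308181762695), 0.6484861373901367)
 slope [7.14448247e-04 5.31052001e+01] [414.55161619 541.34967101]
[([327.5, 215.4, 68.6, 55.9], 0.71, np.int64(2431))]
```

>>> play_rows(
  plan=[
    [[0, -0.333, 0], [0, 0, 0], 1],
    [[0, -0.333, 0], [0, 0, 0], 1],
    [[0, -0.333, 0], [0, 0, 0], 1],
    [[0.747, -0.333, -0.583], [0, -0.171, 0], 1],
    [[0.747, -0.333, -0.583], [0, -0.171, 0], 1],
    [[0.747, -0.333, -0.583], [0, -0.171, 0], 1],
    [[0.747, -0.333, -0.583], [0, -0.171, 0], 1],
    [[0.747, -0.333, -0.583], [0, -0.171, 0], 1],
    [[0.747, -0.333, -0.583], [0, -0.171, 0], 1],
    [[0.747, -0.333, -0.583], [0, -0.171, 0], 1],
    [[0.747, -0.333, -0.583], [0, -0.171, 0], 1],
  ],
)

```text
clock: 2.72
tcp_pos: [312.0, 273.0, 331.5]
orientation: [-90.1, -0.1, -0.5]
wrist_force: [0.1, 0.2, -0.5]
grip_width: 85.5
```

```bash
cat > m.py <<'E'
from h import *
def go(p,rpy=None,Rm=None):
    s=state();R0=R.from_euler('xyz',s["orientation"],degrees=True)
    Rt=Rm if Rm is not None else R.from_euler('xyz',rpy,degrees=True) if rpy is not None else R0
    d=R0.inv().apply(np.array(p)-s["tcp_pos"])/300;w=(R0.inv()*Rt).as_rotvec(degrees=True)
    n=max(np.linalg.norm(d)*300/41.7,np.linalg.norm(w)/7.16)
    print("row",np.round(d,3).tolist(),np.round(w/90,3).tolist(),"n>=%.1f"%n);return d,w/90
def st():
    s=state();print(round(s["clock"],2),np.round(s["tcp_pos"],1),np.round(s["orientation"],1),"q",np.round(s["qpos"],1),"F",np.round(s["wrist_force"],1),"w",round(s["grip_width"],1))
E
python3 -c "
from m import *
st();go([479,51,150],[-90,0,-0.6]);go([479,51,31],[-90,0,-0.6])"
```

```text
2.72 [312.  273.  331.5] [-90.1  -0.1  -0.5] q [41.3  2.4 -8.3 79.3 -0.2 41.8] F [ 0.1  0.2 -0.5] w 85.5
row [0.562, 0.608, -0.734] [0.001, 0.001, 0.001] n>=8.0
row [0.561, 1.005, -0.733] [0.001, 0.001, 0.001] n>=9.8
```

>>> play_rows(
  plan=[
    [[0.562, 0, -0.734], [0, 0, 0], -0.1],
    [[0.562, 0, -0.734], [0, 0, 0], -0.1],
    [[0.562, 0, -0.734], [0, 0, 0], -0.1],
    [[0.562, 0, -0.734], [0, 0, 0], -0.1],
    [[0.562, 0, -0.734], [0, 0, 0], -0.1],
    [[0.562, 0.2, -0.734], [0, 0, 0], -0.1],
    [[0.562, 0.3, -0.734], [0, 0, 0], -0.1],
    [[0.562, 0.5, -0.734], [0, 0, 0], -0.1],
    [[0.562, 0.6, -0.734], [0, 0, 0], -0.1],
    [[0.562, 0.6, -0.734], [0, 0, 0], -0.1],
    [[0.562, 0.6, -0.734], [0, 0, 0], -0.1],
  ],
)

```text
clock: 3.63
tcp_pos: [473.5, 49.9, 145.7]
orientation: [-90.2, 0.6, -0.6]
wrist_force: [-1.4, -0.4, -0.5]
grip_width: 38.2
```

```bash
python3 - <<'E'
from m import *
st();c=capture("wrist");cv2.imwrite("pics/w1.png",c["image"])
P=cloud(c);m=(c["z_map"]>0)&(abs(P[...,2]-53)<8)&(abs(P[...,0]-479)<75)&(abs(P[...,1]-51)<20)
h=P[m];print(m.sum())
if m.sum()>10:
    print(np.round(np.median(h,0),1),np.percentile(h[:,0],[1,99]),np.percentile(h[:,1],[2,98]))
r=place_of(c,"handle");print([(k["uv"],k["score"],at_z(c,k["uv"],50)) for k in r][:2])
go([479,51,31],[-90,0,-0.6])
E
```

```text
3.63 [473.5  49.9 145.7] [-90.2   0.6  -0.6] q [  6.1  13.8 -22.9  54.   -0.2   6.7] F [-1.4 -0.4 -0.5] w 38.2
2679
[466.3  54.3  55. ] [410.62562743 537.45667847] [48.60455407 69.4721311 ]
[([327.9, 245.3], 0.92, array([476.23768877,  52.40788885,  50.        ])), ([310.7, 375.6], 0.19, array([591.42029013,  36.99624287,  50.        ]))]
row [0.004, 0.404, 0.001] [0.002, 0.001, -0.001] n>=2.9
```

View pics/w1.png

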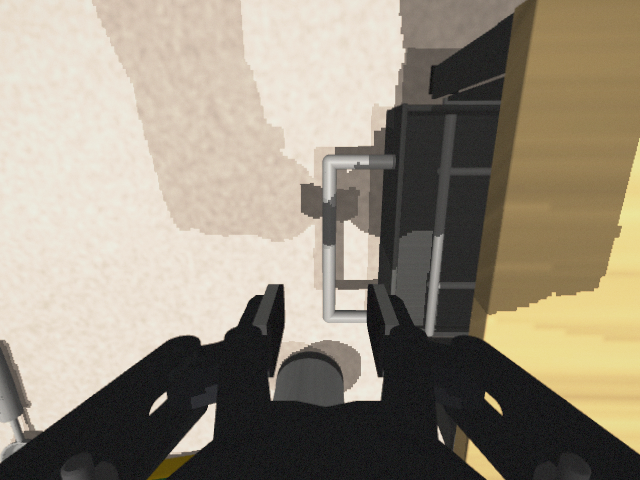

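The bar runs at column 329, rows 155–320, between the fingers (columns 275 and 378); descend and close on it.

>>> play_rows(
  plan=[
    [[0, 0.13, 0.005], [0, 0, 0], -0.1],
    [[0, 0.26, 0.007], [0, 0, 0], -0.1],
    [[0, 0.34, 0.007], [0, 0, 0], -0.1],
    [[0, 0.38, 0.007], [0, 0, 0], -0.1],
    [[0, 0.38, 0.007], [0, 0, 0], -0.1],
    [[0, 0.38, 0.007], [0, 0, 0], -0.5],
    [[0, 0.38, 0.007], [0, 0, 0], -1],
    [[0, 0.38, 0.007], [0, 0, 0], -1],
    [[0, 0.38, 0.007], [0, 0, 0], -1],
    [[0, 0.38, 0.007], [0, 0, 0], -1],
  ],
)

```text
clock: 4.57
tcp_pos: [480.7, 51.9, 40.9]
orientation: [-90.3, -0.3, -0.5]
wrist_force: [-0.9, -4.5, 6.3]
grip_width: 7.5
```

```bash
python3 -c "
from m import *
st();s=state();p=s['tcp_pos'];go([p[0]-1.8,p[1]-172,p[2]])"
```

```text
4.57 [480.7  51.9  40.9] [-90.3  -0.3  -0.5] q [  6.4  20.4 -31.9  37.5  -0.3   6.9] F [-0.9 -4.5  6.3] w 7.5
row [-0.001, 0.003, -0.573] [0.0, 0.0, 0.0] n>=4.1
```

>>> play_rows(
  plan=[
    [[0, 0, 0], [0, 0, 0], -1],
    [[0, 0, -0.04], [0, 0, 0], -1],
    [[0, 0, -0.1], [0, 0, 0], -1],
    [[0, 0, -0.16], [0, 0, 0], -1],
    [[0, 0, -0.22], [0, 0, 0], -1],
    [[0, 0, -0.28], [0, 0, 0], -1],
    [[0, 0, -0.34], [0, 0, 0], -1],
    [[0, 0, -0.4], [0, 0, 0], -1],
    [[0, 0, -0.46], [0, 0, 0], -1],
    [[0, 0, -0.5], [0, 0, 0], -1],
    [[0, 0, -0.54], [0, 0, 0], -1],
    [[0, 0, -0.565], [0, 0, 0], -1],
    [[0, 0, -0.57], [0, 0, 0], -1],
    [[0, 0, -0.57], [0, 0, 0], -1],
  ],
)

```text
clock: 5.73
tcp_pos: [478.7, -118.2, 41.1]
orientation: [-90.1, -0.2, -0.6]
wrist_force: [3.7, 2.8, -17.0]
grip_width: 7.4
```

```bash
python3 - <<'E'
from m import *
st();c=capture("scene");cv2.imwrite("pics/s2.png",c["image"][120:360,180:500].repeat(2,0).repeat(2,1))
d=capture("side")
for l,z in dict(handle=50,saddle=24,end_stop=54,open_end=24).items():
    for x in(c,d):
        r=place_of(x,l)
        for k in r[:1]: print(l,round(k["score"],2),np.round(k["uv"]),np.round(at_z(x,k["uv"],z),1))
E
```

```text
5.73 [ 478.7 -118.2   41.1] [-90.1  -0.2  -0.6] q [-13.8  21.1 -30.5  38.1  -0.  -13.3] F [  3.7   2.8 -17. ] w 7.4
handle 0.75 [286. 263.] [477.3 -22.8  50. ]
handle 0.65 [276. 274.] [ 481.8 -118.4   50. ]
saddle 0.68 [285. 263.] [4.717e+02 4.000e-01 2.400e+01]
saddle 0.6 [298. 250.] [469.7  -9.3  24. ]
end_stop 0.95 [247. 258.] [382.7  -6.3  54. ]
end_stop 0.85 [275. 231.] [395.8  -7.   54. ]
open_end 0.61 [327. 259.] [575.1  10.5  24. ]
open_end 0.89 [330. 264.] [568.6  -3.9  24. ]
```

View pics/s2.png

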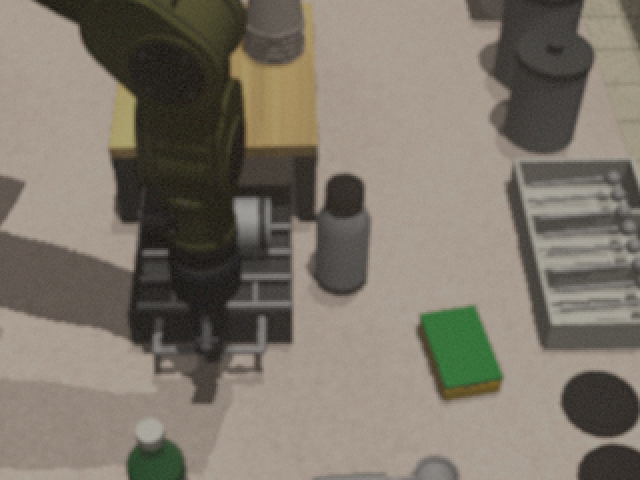

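The tray is fully out (hand moved 170 mm; handle at crop (208,345), stored flask still in the rear saddle at (255,225)). Release and rise clear.

>>> play_rows(
  plan=[
    [[0, 0, 0], [0, 0, 0], -0.1],
    [[0, 0, 0], [0, 0, 0], -0.1],
    [[0, 0, 0], [0, 0, 0], -0.1],
    [[0, -0.05, 0], [0, 0, 0], -0.1],
    [[0, -0.15, 0], [0, 0, 0], -0.1],
    [[0, -0.28, 0], [0, 0, 0], -0.1],
    [[0, -0.4, 0], [0, 0, 0], 0],
    [[0, -0.53, -0.05], [0, 0, 0], 0.5],
    [[0, -0.66, -0.15], [0, 0, 0], 1],
    [[0, -0.78, -0.25], [0, 0, 0], 1],
    [[0, -0.85, -0.33], [0, 0.2, 0], 1],
    [[0, -0.85, -0.33], [0, 0.2, 0], 1],
    [[0, -0.85, -0.33], [0.2, 0.2, 0], 1],
    [[0, -0.85, -0.33], [0.2, 0.2, 0], 1],
    [[0, -0.85, -0.33], [0, 0.2, 0.3], 1],
    [[0, -0.85, -0.33], [0, 0.2, 0.3], 1],
    [[0, -0.85, -0.33], [0, 0.2, 0.3], 1],
    [[0, -0.85, -0.33], [0, 0.2, 0.3], 1],
  ],
)

```text
clock: 7.73
tcp_pos: [476.9, -218.1, 299.4]
orientation: [-94.0, 24.8, -19.8]
wrist_force: [0.7, -0.0, 0.1]
grip_width: 85.3
```

```bash
python3 - <<'E'
from m import *
st()
c=capture("scene");d=capture("side");cv2.imwrite("pics/d3.png",d["image"][120:360,180:500].repeat(2,0).repeat(2,1))
for l,z in dict(handle=50,saddle=24,end_stop=54,open_end=24,rear_saddle=24).items():
    u=[]
    for x in(c,d):
        r=place_of(x,l)
        for k in r[:1]: u.append(k["uv"]);print(l,round(k["score"],2),np.round(k["uv"]),np.round(at_z(x,k["uv"],z),1))
    if len(u)==2: print(" tri",tri(c,u[0],d,u[1]).round(1))
for n,x in(("scene",c),("side",d)):
    P=cloud(x);z=P[...,2];ok=x["z_map"]>0
    for nm,lo,hi in(("handle",44,60),):
        m=ok&(z>lo)&(z<hi)&(abs(P[...,0]-478)<70)&(P[...,1]<-100)&(P[...,1]>-140);h=P[m];print(n,nm,m.sum(),np.median(h,0).round(1) if m.sum() else 0, np.percentile(h[:,0],[1,99]) if m.sum() else 0)
    m=ok&(z>57)&(z<70)&(abs(P[...,0]-478)<110)&(P[...,1]<-55)&(P[...,1]>-95);h=P[m]
    if m.sum()>5: print(n,"panel top",m.sum(),np.median(h,0).round(1),np.percentile(h[:,0],[1,99]),np.polyfit(h[:,0],h[:,1],1))
    m=ok&(z>42)&(z<62)&(P[...,0]>370)&(P[...,0]<405)&(P[...,1]>-55)&(P[...,1]<80);h=P[m]
    if m.sum()>5: print(n,"stop",m.sum(),np.median(h,0).round(1),np.percentile(h[:,1],[1,99]),np.percentile(h[:,0],[5,50,95]))
    m=ok&(z>18)&(z<32)&(P[...,0]>405)&(P[...,0]<590)&(P[...,1]>-62)&(P[...,1]<30);h=P[m]
    if m.sum()>5:
        print(n,"rails",m.sum(),np.histogram(h[:,1],bins=np.arange(-62,31,6)),np.percentile(h[:,0],[1,99]))
E
```

```text
7.73 [ 476.9 -218.1  299.4] [-94.   24.8 -19.8] q [-21.7  34.   26.7 107.4  -4.8  -1.7] F [ 0.7 -0.   0.1] w 85.3
handle 0.78 [284. 296.] [ 473.4 -121.4   50. ]
handle 0.68 [274. 269.] [ 469.4 -110.2   50. ]
 tri [ 471.6 -114.5   48.5]
saddle 0.95 [285. 261.] [470.8   7.5  24. ]
saddle 0.55 [299. 248.] [469.8  -3.9  24. ]
 tri [473.2  -6.9  35.1]
end_stop 0.84 [250. 257.] [389.1  -5.1  54. ]
end_stop 0.7 [272. 229.] [384.5  -6.3  54. ]
 tri [390.5 -12.8  63.2]
open_end 0.62 [328. 260.] [577.8   9.4  24. ]
open_end 0.82 [328. 263.] [562.6  -3.7  24. ]
 tri [577.7 -26.7  62.7]
rear_saddle 0.75 [286. 236.] [472.8  90.2  24. ]
rear_saddle 0.69 [319. 229.] [476.5  84.4  24. ]
 tri [473.5  89.5  21.2]
scene handle 263 [ 476.5 -118.6   55.1] [411.70338658 538.18927164]
scene panel top 285 [482.9 -71.4  62.5] [382.89217325 569.01978292] [-4.53083854e-03 -6.96427127e+01]
scene stop 148 [383.9  39.5  54. ] [-51.03586404  73.88035331] [380.39912307 383.88516069 401.97826294]
scene rails 363 (array([  0,   0,   0,   0,   7, 148,  53,   2,   0,   1,   1,   1,  67,
        79,   4]), array([-62, -56, -50, -44, -38, -32, -26, -20, -14,  -8,  -2,   4,  10,
        16,  22,  28])) [407.04458348 571.76174417]
side handle 224 [ 479.8 -119.    53.9] [413.19638567 539.13757374]
side panel top 187 [474.8 -71.8  62.1] [380.47088943 570.04436101] [-1.07194305e-02 -6.67230307e+01]
side stop 159 [382.7  15.7  51.7] [-53.72737604  63.65494824] [379.63937039 382.67785138 399.56590953]
side rails 336 (array([  0,   0,   0,   0,   5, 123,  38,   1,   0,   1,   1,   0,  98,
        68,   1]), array([-62, -56, -50, -44, -38, -32, -26, -20, -14,  -8,  -2,   4,  10,
        16,  22,  28])) [406.32915728 570.59398937]
```

View pics/d3.png

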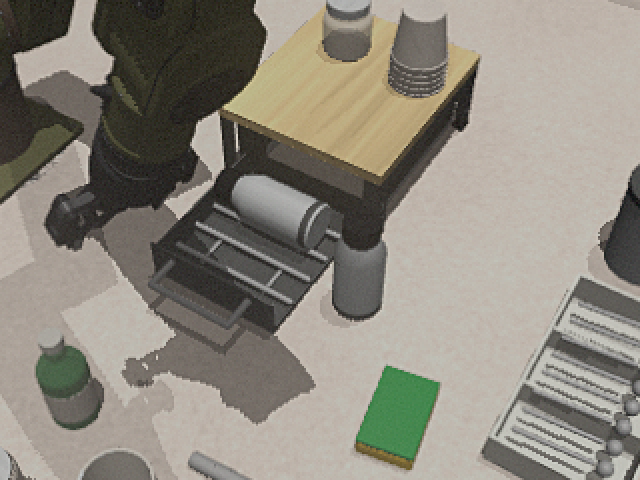

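The side crop shows the tray out, empty front saddle rails between (190,240) and (310,285), stored flask at (280,210), flask standing at (360,260). Now fit a simple arm model and plan the flask grasp.

```bash
cat > kin.py <<'E'
import numpy as np
from scipy.optimize import least_squares
from scipy.spatial.transform import Rotation as R
D=[([74.599,14.897,-7.913,67.191,0,90],[139.42,506.14,231.3],[-90,0,-15.4]),
([41.3,2.4,-8.3,79.3,-.2,41.8],[312,273,331.5],[-90.1,-.1,-.5]),
([6.1,13.8,-22.9,54,-.2,6.7],[473.5,49.9,145.7],[-90.2,.6,-.6]),
([6.4,20.4,-31.9,37.5,-.3,6.9],[480.7,51.9,40.9],[-90.3,-.3,-.5]),
([-13.8,21.1,-30.5,38.1,0,-13.3],[478.7,-118.2,41.1],[-90.1,-.2,-.6]),
([-21.7,34,26.7,107.4,-4.8,-1.7],[476.9,-218.1,299.4],[-94,24.8,-19.8])]
S=[1,1] # J5,J6 signs
def fk(q,P,S=S):
    a,p,qq,u,v,H,d=P;q1,q2,q3,q4,q5,q6=np.radians(q);f=q2-q3
    r=a+p*np.sin(q2)+qq*np.cos(q2)+u*np.cos(f)-v*np.sin(f);z=H+p*np.cos(q2)-qq*np.sin(q2)-u*np.sin(f)-v*np.cos(f)
    # tool base frame: forward X tool axis; pitch psi down about y, J5 about z, J6 about x
    M=R.from_euler('z',q1)*R.from_euler('y',f+q4)*R.from_euler('z',S[0]*q5)*R.from_euler('x',S[1]*q6)
    # tool y=forward; at psi=90,q6=0,yaw 0: tool x = world x
    T=M*R.from_matrix(np.array([[0,1,0],[0,0,1],[1,0,0]]))  # cols: tool x=Z? set below
    pos=np.array([np.cos(q1)*r,np.sin(q1)*r,z])+d*M.apply([1,0,0])
    return pos,T
def fit(S):
    def e(P):
        o=[]
        for q,t,_ in D: o+=list(fk(q,P,S)[0]-t)
        return np.array(o)
    s=least_squares(e,[50,300,50,300,0,150,180.]);return s.x,np.abs(s.fun).max()
def ang(P,S): return [round(np.degrees((R.from_euler('xyz',o,degrees=True).inv()*fk(q,P,S)[1]).magnitude()),1) for q,_,o in D]
LO=np.array([-159.42,-47.68,-73.54,-108.79,-90,-180]);HI=np.array([159.42,98.78,78.23,121.32,84.71,180])
def ik(P,S,pos,Rt,q0):
    def e(q):
        p,T=fk(q,P,S);return np.r_[(p-pos)/10,(Rt.inv()*T).as_rotvec()*20]
    s=least_squares(e,q0,bounds=(LO,HI),x_scale=30.);return s.x,np.abs(s.fun).max()
E
python3 - <<'E'
from kin import *
for S in((1,1),(1,-1),(-1,1),(-1,-1)):
    P,m=fit(S);print(S,P.round(1),round(m,2),ang(P,S))
E
```

```text
(1, 1) [  4.1 518.4   5.  377.5 -78.4 185.4 378.8] 5.38 [np.float64(0.0), np.float64(0.1), np.float64(0.1), np.float64(0.1), np.float64(0.1), np.float64(0.0)]
(1, -1) [  4.1 518.4   5.  377.5 -78.4 185.4 378.8] 5.38 [np.float64(180.0), np.float64(83.6), np.float64(13.4), np.float64(13.8), np.float64(26.5), np.float64(3.4)]
(-1, 1) [  24.5  289.3   22.7  339.6 -166.3   21.4   80. ] 28.42 [np.float64(0.0), np.float64(0.3), np.float64(0.3), np.float64(0.6), np.float64(0.1), np.float64(9.6)]
(-1, -1) [  24.5  289.3   22.7  339.6 -166.3   21.4   80. ] 28.42 [np.float64(180.0), np.float64(83.6), np.float64(13.4), np.float64(13.8), np.float64(26.5), np.float64(10.2)]
```

```bash
cat > plan.py <<'E'
from kin import *
S=(1,1);P,_=fit(S)
def Rst(al,de,fam):
    a,d=np.radians([al,de]);y=np.array([np.cos(a)*np.cos(d),np.sin(a)*np.cos(d),-np.sin(d)])
    h=np.array([-np.sin(a),np.cos(a),0])*fam;return R.from_matrix(np.c_[np.cross(y,h),y,h])
def Ren(de,fam,yaw=-.6):
    d=np.radians(de);y=np.array([np.sin(d),0,-np.cos(d)]);h=np.array([0,-1,0])*fam
    return R.from_euler('z',yaw,degrees=True)*R.from_matrix(np.c_[np.cross(y,h),y,h])
E
python3 - <<'E'
from plan import *
fl=np.array([634,33.4,0])
def best(pos,Rt):
    b=None
    for j6 in(-170,-90,0,90,170):
      for j5 in(-40,0,40):
        q,e=ik(P,S,pos,Rt,[0,30,0,20,j5,j6])
        if b is None or e<b[1]-1e-4: b=(q,e)
    return b[0].round(0),round(b[1],3)
for g in(50,):
  for fam in(1,-1):
    print("fam",fam)
    for de in(10,):
      Re=Ren(de,fam);print(" end",de,best(np.array([565,-8,50])+24*Re.as_matrix()[:,1],Re))
      for al in(-30,0,30,60):
        Rs=Rst(al,de,fam);print("  st",al,de,best(fl+[0,0,g]+24*Rs.as_matrix()[:,1],Rs))
E
```

```text
fam 1
 end 10 (array([ -1.,  24., -30.,  26.,   0., 180.]), np.float64(0.0))
  st -30 10 (array([ 32.,  53., -53., -85., -61.,  18.]), np.float64(0.0))
  st 0 10 (array([   7.,   53.,  -68., -109.,   -7.,    2.]), np.float64(0.847))
  st 30 10 (array([-23.,  53., -58., -95.,  52., -13.]), np.float64(0.0))
  st 60 10 (array([-30.,  54., -32.,   6.,  80., -92.]), np.float64(0.0))
fam -1
 end 10 (array([ -1.,  24., -30.,  26.,   0.,  -0.]), np.float64(0.0))
  st -30 10 (array([  32.,   53.,  -53.,  -85.,  -61., -162.]), np.float64(0.0))
  st 0 10 (array([   7.,   53.,  -68., -109.,   -7., -178.]), np.float64(0.847))
  st 30 10 (array([-23.,  53., -58., -95.,  52., 167.]), np.float64(0.0))
  st 60 10 (array([-30.,  54., -32.,   6.,  80.,  88.]), np.float64(0.0))
```

```bash
python3 - <<'E'
from plan import *
def best(pos,Rt):
    b=None
    for j6 in(-170,-90,90,170):
      for j5 in(-40,40):
        q,e=ik(P,S,pos,Rt,[0,30,0,20,j5,j6])
        if b is None or e<b[1]-1e-4: b=(q,e)
    return b[0].round(0).astype(int).tolist(),round(b[1],2)
for X,Y in((600,-190),(640,-190),(690,-180)):
  for al in(-20,0,15,30):
    for de in(10,):
      Rs=Rst(al,de,-1);y=Rs.as_matrix()[:,1];T=np.array([X,Y,60])+24*y
      print(X,Y,al,de,best(T,Rs),best(T-100*y,Rs)[1],"J4pt",(T-379*y).round())
E
```

```text
600 -190 -20 10 ([-14, 52, -69, -109, -6, -179], np.float64(0.81)) 4.69 J4pt [271. -70. 122.]
600 -190 0 10 ([-37, 53, -65, -106, 37, 172], np.float64(0.0)) 0.73 J4pt [ 250. -190.  122.]
600 -190 15 10 ([-47, 51, -55, -85, 60, 162], np.float64(0.0)) 0.0 J4pt [ 262. -280.  122.]
600 -190 30 10 ([-51, 52, -42, -45, 76, 133], np.float64(0.0)) 0.0 J4pt [ 297. -365.  122.]
640 -190 -20 10 ([-13, 53, -64, -107, -7, -179], np.float64(0.0)) 2.41 J4pt [311. -70. 122.]
640 -190 0 10 ([-33, 52, -60, -100, 33, 174], np.float64(0.0)) 0.18 J4pt [ 290. -190.  122.]
640 -190 15 10 ([-43, 51, -50, -83, 56, 165], np.float64(0.0)) 0.0 J4pt [ 302. -280.  122.]
640 -190 30 10 ([-47, 52, -38, -51, 74, 143], np.float64(0.0)) 0.0 J4pt [ 337. -365.  122.]
690 -180 -20 10 ([-9, 51, -57, -98, -10, -178], np.float64(0.0)) 0.65 J4pt [361. -60. 122.]
690 -180 0 10 ([-28, 51, -54, -94, 27, 175], np.float64(0.0)) 0.0 J4pt [ 340. -180.  122.]
690 -180 15 10 ([-38, 51, -46, -81, 51, 167], np.float64(0.0)) 0.0 J4pt [ 352. -270.  122.]
690 -180 30 10 ([-42, 53, -33, -56, 70, 151], np.float64(0.0)) 0.0 J4pt [ 387. -355.  122.]
```

```bash
python3 - <<'E'
from m import *
st();go([634,33.4,230],[-90,0,-90])
E
```

```text
8.33 [ 476.2 -216.6  298. ] [-93.7  24.8 -19.7] q [-21.7  33.8  26.2 107.   -4.5  -1.8] F [ 0.3 -0.9  0.2] w 85.4
row [0.29, 0.054, 0.967] [0.204, 0.777, -0.215] n>=10.5
```

>>> play_rows(
  plan=[
    [[0.29, 0.054, 0.967], [0.204, 0.777, -0.215], 1],
    [[0.29, 0.054, 0.967], [0.204, 0.777, -0.215], 1],
    [[0.29, 0.054, 0.967], [0.204, 0.777, -0.215], 1],
    [[0.29, 0.054, 0.967], [0.204, 0.777, -0.215], 1],
    [[0.29, 0.054, 0.967], [0.204, 0.777, -0.215], 1],
    [[0.29, 0.054, 0.967], [0.204, 0.777, -0.215], 1],
    [[0.29, 0.054, 0.967], [0.204, 0.777, -0.215], 1],
    [[0.29, 0.054, 0.967], [0.204, 0.777, -0.215], 1],
    [[0.29, 0.054, 0.967], [0.204, 0.777, -0.215], 1],
    [[0.29, 0.054, 0.967], [0.204, 0.777, -0.215], 1],
    [[0.29, 0.054, 0.967], [0.204, 0.777, -0.215], 1],
    [[0.29, 0.054, 0.967], [0.204, 0.777, -0.215], 1],
    [[0.29, 0.054, 0.967], [0.204, 0.777, -0.215], 1],
    [[0.29, 0.054, 0.967], [0.204, 0.777, -0.215], 1],
  ],
)

```text
clock: 9.5
tcp_pos: [634.0, 33.0, 230.4]
orientation: [-90.0, 0.1, -90.0]
wrist_force: [0.8, -0.8, 0.2]
grip_width: 85.5
```

```bash
python3 - <<'E'
from m import *
st();c=capture("wrist");cv2.imwrite("pics/w4.png",c["image"])
P=cloud(c);m=(c["z_map"]>0)&(abs(P[...,2]-161)<5)&(np.hypot(P[...,0]-634,P[...,1]-33)<45)
h=P[m];print(m.sum(),h.mean(0).round(1) if m.sum() else 0, cv2.minEnclosingCircle(h[:,:2].astype(np.float32)) if m.sum() else 0)
go([634,33.4,124],[-90,0,-90])
E
```

```text
9.5 [634.   33.  230.4] [-90.    0.1 -90. ] q [ 3.  26.   8.7 72.8  0.1 92.9] F [ 0.8 -0.8  0.2] w 85.5
3573 [632.5  34.2 160.8] ((632.5800170898438, 33.01136016845703), 23.51657485961914)
row [-0.001, 0.354, -0.0] [0.0, 0.0, -0.001] n>=2.5
```

>>> play_rows(
  plan=[
    [[0, 0.1, -0.005], [0, 0, 0], 1],
    [[0, 0.2, -0.005], [0, 0, 0], 1],
    [[0, 0.29, -0.005], [0, 0, 0], 1],
    [[0, 0.34, -0.005], [0, 0, 0], 1],
    [[0, 0.355, -0.005], [0, 0, 0], 1],
    [[0, 0.355, -0.005], [0, 0, 0], 0.5],
    [[0, 0.355, -0.005], [0, 0, 0], 0.2],
    [[0, 0.355, -0.005], [0, 0, 0], -0.3],
    [[0, 0.355, -0.005], [0, 0, 0], -1],
    [[0, 0.355, -0.005], [0, 0, 0], -1],
    [[0, 0.355, -0.005], [0, 0, 0], -1],
    [[0, 0.355, -0.005], [0, 0, 0], -1],
  ],
)

```text
clock: 10.55
tcp_pos: [634.0, 33.0, 125.7]
orientation: [-89.8, 0.0, -90.0]
wrist_force: [-1.7, -0.5, 5.9]
grip_width: 46.1
```

```bash
python3 - <<'E'
from m import *
st();z=state()["tcp_pos"][2];go([680,-190,z+25],[-90,0,-90])
E
```

```text
10.55 [634.   33.  125.7] [-89.8   0.  -90. ] q [ 3.  28.7 -2.7 58.5  0.  92.9] F [-1.7 -0.5  5.9] w 46.1
row [0.743, -0.083, 0.154] [-0.002, 0.0, -0.001] n>=5.5
```

>>> play_rows(
  plan=[
    [[0, -0.04, 0], [0, 0, 0], -1],
    [[0, -0.083, 0], [0, 0, 0], -1],
    [[0.05, -0.083, 0.01], [0, 0, 0], -1],
    [[0.12, -0.083, 0.025], [0, 0, 0], -1],
    [[0.2, -0.083, 0.042], [0, 0, 0], -1],
    [[0.28, -0.083, 0.058], [0, 0, 0], -1],
    [[0.36, -0.083, 0.075], [0, 0, 0], -1],
    [[0.44, -0.083, 0.091], [0, 0, 0], -1],
    [[0.52, -0.083, 0.108], [0, 0, 0], -1],
    [[0.6, -0.083, 0.124], [0, 0, 0], -1],
    [[0.67, -0.083, 0.139], [0, 0, 0], -1],
    [[0.72, -0.083, 0.149], [0, 0, 0], -1],
    [[0.743, -0.083, 0.154], [0, 0, 0], -1],
    [[0.743, -0.083, 0.154], [0, 0, 0], -1],
    [[0.743, -0.06, 0.154], [0, 0, 0], -1],
    [[0.743, -0.04, 0.154], [0, 0, 0], -1],
    [[0.743, -0.02, 0.154], [0, 0, 0], -1],
    [[0.743, -0.008, 0.154], [0, 0, 0], -1],
    [[0.743, -0.002, 0.154], [0, 0, 0], -1],
    [[0.743, 0.001, 0.154], [0, 0, 0], -1],
  ],
)

```text
clock: 12.22
tcp_pos: [679.4, -188.9, 125.8]
orientation: [-89.9, 0.1, -89.9]
wrist_force: [-3.4, 1.9, 4.1]
grip_width: 45.6
```

```bash
python3 - <<'E'
from m import *
st()
E
```

```text
12.22 [ 679.4 -188.9  125.8] [-89.9   0.1 -89.9] q [-15.6  35.6  10.   64.3   0.1  74.3] F [-3.4  1.9  4.1] w 45.6
```

>>> play_rows(
  plan=[
    [[0, 0, 0], [0, 0, 0], 0.3],
    [[0, 0, 0], [0, 0, 0], 0.6],
    [[0, 0, 0], [0, 0, 0], 1],
    [[0, 0, 0], [0, 0, 0], 1],
    [[0, -0.02, 0], [0, 0, 0], 1],
    [[0, -0.08, 0], [0, 0, 0], 1],
    [[0, -0.18, 0], [0, 0, 0], 1],
    [[0, -0.3, 0], [0, 0, 0], 1],
    [[0, -0.42, -0.05], [0, 0, 0], 1],
    [[0, -0.5, -0.2], [0, 0, 0], 1],
    [[0, -0.55, -0.35], [0, 0, 0], 1],
    [[0, -0.6, -0.5], [0, 0, 0], 1],
    [[0, -0.6, -0.6], [0, 0, 0], 1],
    [[0, -0.6, -0.7], [0, 0, 0], 1],
    [[0, -0.6, -0.7], [0, 0, 0], 1],
  ],
)

```text
clock: 13.47
tcp_pos: [461.0, -188.3, 306.6]
orientation: [-90.1, 0.1, -90.1]
wrist_force: [-1.2, 0.9, -0.7]
grip_width: 85.3
```

```bash
cat > look.py <<'E'
from m import *
from scipy.optimize import least_squares
def flask(c,guess):
    P=cloud(c);f=P[(c["z_map"]>0)&(P[...,2]>10)&(P[...,2]<170)&(np.hypot(P[...,0]-guess[0],P[...,1]-guess[1])<55)]
    for a,b in((15,45),(45,95),(138,156)):
        g=f[(f[:,2]>a)&(f[:,2]<b)][:,:2];r=33 if b<110 else 23.5
        if len(g)<20: continue
        s=least_squares(lambda p:np.hypot(*(g-p).T)-r,np.array(guess)*1.,loss='soft_l1',f_scale=2);print("flask",a,b,len(g),s.x.round(1))
    print("top",f[:,2].max().round(1))
E
python3 - <<'E'
from look import *
from plan import *
st()
for n in("scene","side"): flask(capture(n),(680,-190))
Rs=Rst(0,10,-1);y=Rs.as_matrix()[:,1];T=np.array([680,-190,60])+24*y
go([470,-190,260],Rm=Rs);print((T-110*y).round(1),Rs.as_euler('xyz',degrees=True).round(1))
q0=state()["qpos"]
for p in([470,-190,260],T-110*y,T): print(p,ik(P,S,np.array(p),Rs,[-35,40,-40,-60,33,170])[0].round(0),ik(P,S,np.array(p),Rs,q0)[1].round(2))
E
```

```text
13.47 [ 461.  -188.3  306.6] [-90.1   0.1 -90.1] q [-22.2  11.2  -1.7  77.3   0.1  67.8] F [-1.2  0.9 -0.7] w 85.3
flask 15 45 230 [ 680.4 -188.3]
flask 45 95 399 [ 680.3 -188.1]
flask 138 156 125 [ 680.4 -188.1]
top 168.7
flask 15 45 169 [ 679.1 -188.9]
flask 45 95 322 [ 679.2 -189.2]
flask 138 156 98 [ 679.  -189.3]
top 163.8
row [0.002, 0.156, 0.006] [0.685, 0.82, 0.685] n>=16.0
[ 595.3 -190.    74.9] [ -90.   80. -180.]
[470, -190, 260] [-63.  10. -74. -60.  62. 160.] 0.22
[ 595.30653324 -190.           74.93374328] [ -41.   51.  -69. -106.   40.  172.] 0.0
[ 703.63538607 -190.           55.83244374] [-30.  51. -55. -95.  29. 174.] 0.0
```

```bash
python3 - <<'E'
from m import *
from plan import *
Rs=Rst(0,10,-1);y=Rs.as_matrix()[:,1];T=np.array([679.7,-188.7,60])+24*y
go([615,-189,230],Rm=Rs)
for p in([615,-189,230],[615,-189,150],T-90*y,T): print(p,ik(P,S,np.array(p),Rs,[-35,40,-40,-60,33,170])[0].round(0))
E
```

```text
row [-0.001, 0.258, 0.489] [0.685, 0.82, 0.685] n>=16.0
[615, -189, 230] [-38.  22. -64. -73.  37. 172.]
[615, -189, 150] [-38.  36. -67. -90.  37. 172.]
[ 614.7026883  -188.7          71.46077973] [ -38.   51.  -66. -105.   37.  172.]
[ 703.33538607 -188.7          55.83244374] [-30.  51. -55. -95.  29. 174.]
```

>>> play_rows(
  plan=[
    [[0, 0, 0.05], [0.043, 0.051, 0.043], 1],
    [[0, 0, 0.1], [0.086, 0.102, 0.086], 1],
    [[0, 0, 0.15], [0.129, 0.154, 0.129], 1],
    [[0, 0, 0.2], [0.171, 0.205, 0.171], 1],
    [[0, 0.03, 0.25], [0.214, 0.256, 0.214], 1],
    [[0, 0.05, 0.3], [0.257, 0.307, 0.257], 1],
    [[0, 0.07, 0.35], [0.3, 0.359, 0.3], 1],
    [[0, 0.1, 0.4], [0.343, 0.41, 0.343], 1],
    [[0, 0.12, 0.45], [0.385, 0.461, 0.385], 1],
    [[0, 0.15, 0.489], [0.428, 0.512, 0.428], 1],
    [[0, 0.17, 0.489], [0.471, 0.564, 0.471], 1],
    [[0, 0.2, 0.489], [0.514, 0.615, 0.514], 1],
    [[0, 0.22, 0.489], [0.557, 0.666, 0.557], 1],
    [[0, 0.25, 0.489], [0.6, 0.718, 0.6], 1],
    [[0, 0.258, 0.489], [0.642, 0.769, 0.642], 1],
    [[0, 0.258, 0.489], [0.685, 0.82, 0.685], 1],
    [[0, 0.258, 0.489], [0.685, 0.82, 0.685], 1],
    [[0, 0.258, 0.489], [0.685, 0.82, 0.685], 1],
    [[0, 0.258, 0.489], [0.685, 0.82, 0.685], 1],
    [[0, 0.258, 0.489], [0.685, 0.82, 0.685], 1],
  ],
)

```text
clock: 15.23
tcp_pos: [627.4, -197.5, 234.8]
orientation: [-91.6, 79.5, 178.8]
wrist_force: [0.2, 0.4, -1.4]
grip_width: 85.4
```

```bash
python3 - <<'E'
from m import *
from plan import *
st()
Rs=Rst(0,10,-1);y=Rs.as_matrix()[:,1];T=np.array([679.7,-188.7,60])+24*y
go(T-90*y,Rm=Rs);go(T,Rm=Rs)
print((fk(state()["qpos"],P)[0]-state()["tcp_pos"]).round(1))
E
```

```text
15.23 [ 627.4 -197.5  234.8] [-91.6  79.5 178.8] q [-32.6  30.2 -73.5 -91.2  32.3 173.5] F [ 0.2  0.4 -1.4] w 85.4
row [0.543, 0.058, -0.027] [0.004, -0.002, 0.006] n>=3.9
row [0.541, 0.358, -0.025] [0.004, -0.002, 0.006] n>=4.7
[-39.2  62.2 -58.2]
```

```bash
sed -i 's/^S=\[1,1\]/D+=[([3,28.7,-2.7,58.5,0,92.9],[634,33,125.7],[-89.8,0,-90]),([-15.6,35.6,10,64.3,.1,74.3],[679.4,-188.9,125.8],[-89.9,.1,-89.9]),([-22.2,11.2,-1.7,77.3,.1,67.8],[461,-188.3,306.6],[-90.1,.1,-90.1]),([-32.6,30.2,-73.5,-91.2,32.3,173.5],[627.4,-197.5,234.8],[-91.6,79.5,178.8])]\nS=[1,1]/' kin.py
python3 - <<'E'
from m import *
from plan import *
print(P.round(1),fit(S)[1],ang(P,S))
for q,t,_ in D: print((fk(q,P)[0]-t).round(1),end=" ")
print()
for X,Y in((680,-189),):
  for al in(0,-15):
   for de in(0,10,20,30):
    Rs=Rst(al,de,-1);y=Rs.as_matrix()[:,1];T=np.array([X,Y,60])+24*y
    for p in(T-90*y,T):
        q,e=ik(P,S,p,Rs,[-20,50,-50,-80,30,170]);print(al,de,p.round(),q.round(0),e.round(2),"J4pt",(p-P[-1]*y).round())
E
```

```text
[ 32.1 556.2  -1.5 352.6 -63.3 174.1 403.2] 44.24273595304504 [np.float64(0.0), np.float64(0.1), np.float64(0.1), np.float64(0.1), np.float64(0.1), np.float64(0.0), np.float64(0.1), np.float64(0.0), np.float64(0.1), np.float64(0.1)]
[-0.5 -1.7 -0.9] [-1.5 -2.1 -8.1] [ 2.8 -0.4  5.8] [ 8.2  0.8 11.6] [ 8.5 -1.5 12.3] [  4.7  -9.9 -10.4] [-2.3  0.1  4.1] [-4.3  1.1  3. ] [-2.4  1.9 -6.8] [ 12.2  44.2 -10.5] 
0 0 [ 614. -189.   60.] [ -49.   59.  -68. -109.   56.  165.] 3.71 J4pt [ 211. -189.   60.]
0 0 [ 704. -189.   60.] [ -36.   59.  -61. -109.   40.  173.] 2.96 J4pt [ 301. -189.   60.]
0 10 [ 615. -189.   71.] [ -44.   56.  -74. -109.   46.  166.] 1.52 J4pt [ 218. -189.  141.]
0 10 [ 704. -189.   56.] [ -32.   58.  -65. -109.   32.  173.] 0.57 J4pt [ 307. -189.  126.]
0 20 [ 618. -189.   83.] [-39.  46. -74. -93.  37. 164.] 0.31 J4pt [ 239. -189.  220.]
0 20 [ 703. -189.   52.] [-30.  49. -63. -90.  28. 169.] 0.0 J4pt [ 324. -189.  190.]
0 30 [ 623. -189.   93.] [-35.  31. -67. -62.  29. 161.] 0.0 J4pt [ 274. -189.  295.]
0 30 [ 701. -189.   48.] [-28.  39. -58. -64.  24. 165.] 0.0 J4pt [ 352. -189.  250.]
-15 0 [ 616. -172.   60.] [ -36.   54.  -74. -109.   33.  171.] 5.64 J4pt [227. -68.  60.]
-15 0 [ 703. -195.   60.] [ -17.   55.  -67. -109.    2.  180.] 4.63 J4pt [314. -91.  60.]
-15 10 [ 617. -172.   71.] [-24.  44. -74. -94.  13. 176.] 4.38 J4pt [234. -69. 141.]
-15 10 [ 703. -195.   56.] [ -16.   55.  -68. -109.    1.  180.] 1.72 J4pt [319. -92. 126.]
-15 20 [ 620. -173.   83.] [-17.  36. -74. -83.   2. 179.] 2.42 J4pt [254. -75. 220.]
-15 20 [ 702. -195.   52.] [-16.  50. -68. -98.   1. 180.] 0.0 J4pt [336. -97. 190.]
-15 30 [ 625. -174.   93.] [-16.  31. -72. -73.   1. 179.] 0.0 J4pt [287. -84. 295.]
-15 30 [ 700. -194.   48.] [-16.  39. -62. -71.   1. 180.] 0.0 J4pt [ 363. -104.  250.]
```

```bash
sed -i 's/a,p,qq,u,v,H,d=P;/a,p,qq,u,v,H,d,e1,e2=P;/; s/+d\*M.apply(\[1,0,0\])/+d*M.apply([1,0,0])+(R.from_euler("z",q1)*R.from_euler("y",f+q4)).apply([e1,0,e2])/; s/\[50,300,50,300,0,150,180.\]/[50,300,50,300,0,150,180.,50,0]/' kin.py
python3 - <<'E'
from m import *
from plan import *
print(P.round(1),fit(S)[1])
for q,t,_ in D: print((fk(q,P)[0]-t).round(1),end=" ")
print()
for X,Y in((680,-189),):
  for al in(0,-15):
   for de in(0,10,15,20):
    Rs=Rst(al,de,-1);y=Rs.as_matrix()[:,1];T=np.array([X,Y,60])+24*y
    for p in(T-90*y,T):
        q,e=ik(P,S,p,Rs,[-20,50,-50,-80,30,170]);print(al,de,p.round(),q.round(0),e.round(2))
E
```

```text
[-3.000e-01  5.672e+02  1.000e-01  3.858e+02 -6.060e+01  2.182e+02
  3.210e+02  1.202e+02  4.000e-01] 0.8763694972920462
[0.  0.1 0.1] [-0.  -0.4  0.1] [-0.4 -0.5  0.2] [-0.2  0.3 -0.5] [0.9 0.4 0.4] [-0.1 -0.5  0.1] [-0.6  0.2 -0.5] [ 0.  -0.2  0.3] [ 0.7  0.5 -0.3] [-0.1 -0.1  0. ] 
0 0 [ 614. -189.   60.] [ -38.   57.  -71. -109.   44.  167.] 4.87
0 0 [ 704. -189.   60.] [ -29.   59.  -63. -109.   32.  174.] 3.69
0 10 [ 615. -189.   71.] [ -35.   55.  -74. -109.   38.  168.] 2.02
0 10 [ 704. -189.   56.] [ -26.   58.  -65. -109.   27.  174.] 0.99
0 15 [ 616. -189.   77.] [ -34.   53.  -74. -106.   36.  168.] 1.18
0 15 [ 703. -189.   54.] [ -26.   57.  -65. -105.   25.  173.] 0.0
0 20 [ 618. -189.   83.] [-32.  45. -74. -94.  31. 167.] 0.46
0 20 [ 703. -189.   52.] [-25.  50. -64. -92.  24. 171.] 0.0
-15 0 [ 616. -172.   60.] [ -20.   54.  -74. -109.    9.  178.] 6.48
-15 0 [ 703. -195.   60.] [ -16.   56.  -66. -109.    1.  180.] 4.79
-15 10 [ 617. -172.   71.] [ -18.   50.  -74. -103.    4.  179.] 4.16
-15 10 [ 703. -195.   56.] [ -16.   57.  -67. -109.    1.  180.] 1.81
-15 15 [ 618. -172.   77.] [-17.  42. -74. -91.   2. 179.] 3.38
-15 15 [ 702. -195.   54.] [ -16.   57.  -68. -109.    1.  180.] 0.33
-15 20 [ 620. -173.   83.] [-16.  38. -74. -85.   1. 179.] 2.25
-15 20 [ 702. -195.   52.] [-16.  52. -67. -98.   1. 180.] 0.0
```

```bash
python3 - <<'E'
from m import *
from plan import *
st()
for de in (20,):
    Rs=Rst(0,de,-1);y=Rs.as_matrix()[:,1];T=np.array([679.7,-188.7,65])+24*y
    q=[-25,50,-64,-92,24,171]
    for dz,dx in((0,0),(0,-15),(40,-10),(80,-10),(120,-10),(150,-10),(200,-10)):
        p=T+[dx,0,dz];q1,e=ik(P,S,p,Rs,q);print(dz,dx,p.round(1),q1.round(0),e.round(2))
Rs=Rst(0,20,-1);y=Rs.as_matrix()[:,1];T=np.array([679.7,-188.7,65])+24*y
print("euler",Rs.as_euler('xyz',degrees=True));go(T+[0,0,200],Rm=Rs)
# sequence after lift
W=[(Rs,T+[0,0,150]),(Rst(0,50,-1),[660,-150,200]),(Rst(0,90,-1),[620,-120,180])]
for yw in(45,90,135,180-.6): W.append((R.from_euler('z',yw,degrees=True)*Rst(0,90,-1),[600,-100,180]))
Re=Ren(20,-1);W+= [(Re,np.array([565,-8,150])+24*Re.as_matrix()[:,1]),(Re,np.array([565,-8,52])+24*Re.as_matrix()[:,1])]
q=[-25,40,-64,-92,24,171]
for Rm,p in W:
    q,e=ik(P,S,np.array(p),Rm,q);print(np.round(p),q.round(0),e.round(2))
E
```

```text
15.23 [ 627.4 -197.5  234.8] [-91.6  79.5 178.8] q [-32.6  30.2 -73.5 -91.2  32.3 173.5] F [ 0.2  0.4 -1.4] w 85.4
0 0 [ 702.3 -188.7   56.8] [-25.  49. -64. -91.  24. 171.] 0.0
0 -15 [ 687.3 -188.7   56.8] [-26.  50. -66. -94.  24. 170.] 0.0
40 -10 [ 692.3 -188.7   96.8] [-26.  42. -65. -86.  24. 171.] 0.0
80 -10 [ 692.3 -188.7  136.8] [-26.  35. -64. -78.  24. 171.] 0.0
120 -10 [ 692.3 -188.7  176.8] [-26.  28. -63. -69.  24. 171.] 0.0
150 -10 [ 692.3 -188.7  206.8] [-26.  23. -61. -62.  24. 171.] 0.0
200 -10 [ 692.3 -188.7  256.8] [-26.  16. -58. -51.  24. 171.] 0.0
euler [ -90.   70. -180.]
row [-0.117, 0.232, -0.028] [0.004, -0.002, -0.105] n>=1.9
[ 702. -189.  207.] [-25.  24. -60. -62.  24. 171.] 0.0
[ 660 -150  200] [-18.   9. -37.   5.  12. 166.] 0.0
[ 620 -120  180] [-11.  27.   2.  66.   0. 169.] 0.0
[ 600 -100  180] [ -9.  24.  -1.  64.  -0. 126.] 0.0
[ 600 -100  180] [-9. 24. -1. 64. -0. 81.] 0.0
[ 600 -100  180] [-9. 24. -1. 64.  0. 36.] 0.0
[ 600 -100  180] [-9. 24. -1. 64.  0. -9.] 0.0
[573.  -8. 127.] [ -1.  11. -34.  24.   0.  -0.] 0.0
[573.  -8.  29.] [ -1.  19. -43.   8.   0.  -0.] 0.0
```

>>> play_rows(
  plan=[
    [[-0.08, 0, 0], [0, 0, 0], 1],
    [[-0.12, 0.1, -0.02], [0, 0, -0.05], 1],
    [[-0.12, 0.2, -0.028], [0.004, -0.002, -0.105], 1],
    [[-0.12, 0.2, -0.028], [0.004, -0.002, -0.105], 1],
    [[-0.12, 0.2, -0.028], [0.004, -0.002, -0.105], 1],
    [[-0.12, 0.2, -0.028], [0.004, -0.002, -0.105], 1],
  ],
)

```text
clock: 15.73
tcp_pos: [696.6, -188.8, 263.4]
orientation: [-89.5, 70.4, -179.4]
wrist_force: [0.5, 0.8, 0.8]
grip_width: 85.6
```

```bash
python3 - <<'E'
from look import *
from plan import *
st();c=capture("side");cv2.imwrite("pics/d5.png",c["image"])
flask(c,(680,-189))
Rs=Rst(0,20,-1);y=Rs.as_matrix()[:,1];T=np.array([679.7,-188.7,65])+24*y
go(T+[-15,0,100],Rm=Rs);go(T+[-15,0,0],Rm=Rs);go(T,Rm=Rs)
E
```

```text
15.73 [ 696.6 -188.8  263.4] [ -89.5   70.4 -179.4] q [-25.6  15.5 -57.  -51.   24.2 170.7] F [0.5 0.8 0.8] w 85.6
flask 15 45 165 [ 679.  -188.8]
flask 45 95 318 [ 679.3 -189.3]
flask 138 156 104 [ 678.9 -189. ]
top 163.4
row [0.337, 0.094, -0.001] [0.001, 0.001, -0.003] n>=2.5
row [0.651, 0.206, -0.001] [0.001, 0.001, -0.003] n>=4.9
row [0.634, 0.253, -0.001] [0.001, 0.001, -0.003] n>=4.9
```

View pics/d5.png

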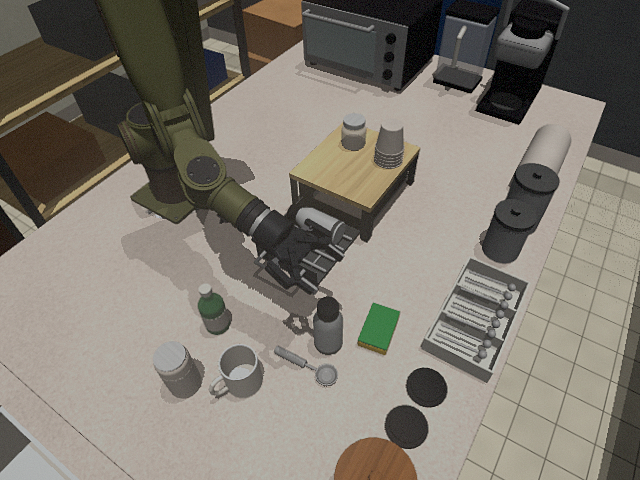

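The side view shows the hand high above the flask (flask at (328,325), hand at (300,250)), everything else in place. Descend with the jaws either side of the flask, move in, and grip.

>>> play_rows(
  plan=[
    [[0.1, 0.03, 0], [0, 0, 0], 1],
    [[0.2, 0.05, 0], [0, 0, 0], 1],
    [[0.3, 0.083, 0], [0, 0, 0], 1],
    [[0.4, 0.117, 0], [0, 0, 0], 1],
    [[0.5, 0.152, 0], [0, 0, 0], 1],
    [[0.58, 0.18, 0], [0, 0, 0], 1],
    [[0.63, 0.198, 0], [0, 0, 0], 1],
    [[0.65, 0.206, 0], [0, 0, 0], 1],
    [[0.65, 0.206, 0], [0, 0, 0], 1],
    [[0.642, 0.23, 0], [0, 0, 0], 1],
    [[0.634, 0.253, 0], [0, 0, 0], 1],
    [[0.634, 0.253, 0], [0, 0, 0], 1],
    [[0.634, 0.253, 0], [0, 0, 0], 0.7],
    [[0.634, 0.253, 0], [0, 0, 0], 0.4],
    [[0.634, 0.253, 0], [0, 0, 0], 0],
    [[0.634, 0.253, 0], [0, 0, 0], -1],
    [[0.634, 0.253, 0], [0, 0, 0], -1],
    [[0.634, 0.253, 0], [0, 0, 0], -1],
  ],
)

```text
clock: 17.28
tcp_pos: [703.0, -189.4, 59.3]
orientation: [-89.5, 70.6, -179.4]
wrist_force: [-1.4, -0.5, 6.7]
grip_width: 64.5
```

```bash
python3 - <<'E'
from look import *
from plan import *
st();flask(capture("side"),(680,-189))
s=state();p=s["tcp_pos"];R0=R.from_euler('xyz',s["orientation"],degrees=True)
print("tool in",R0.as_matrix()[:,1].round(3), "axis 24 behind",(p-24*R0.as_matrix()[:,1]).round(1))
go(p+[0,0,130]);go([660,-160,230],Rm=Rst(0,60,-1));go([620,-130,230],Rm=Rst(0,90,-1))
E
```

```text
17.28 [ 703.  -189.4   59.3] [ -89.5   70.6 -179.4] q [-25.3  49.4 -64.3 -92.4  23.9 170.8] F [-1.4 -0.5  6.7] w 64.5
flask 15 45 125 [ 679.9 -187.8]
flask 45 95 518 [ 674.5 -197.2]
flask 138 156 98 [ 679.7 -188.5]
top 164.2
tool in [ 0.943  0.001 -0.333] axis 24 behind [ 680.3 -189.4   67.3]
row [-0.409, -0.144, 0.001] [0.0, 0.0, 0.0] n>=3.1
row [-0.489, -0.324, -0.097] [-0.0, 0.002, -0.451] n>=5.7
row [-0.445, -0.45, -0.197] [-0.001, 0.002, -0.784] n>=9.9
```

>>> play_rows(
  plan=[
    [[-0.03, -0.01, 0], [0, 0, 0], -1],
    [[-0.1, -0.035, 0], [0, 0, 0], -1],
    [[-0.2, -0.07, 0], [0, 0, 0], -1],
    [[-0.3, -0.105, 0], [0, 0, 0], -1],
    [[-0.41, -0.144, 0], [0, 0, 0], -1],
    [[-0.43, -0.18, -0.02], [0, 0, -0.06], -1],
    [[-0.45, -0.22, -0.04], [0, 0, -0.12], -1],
    [[-0.46, -0.25, -0.06], [0, 0, -0.18], -1],
    [[-0.47, -0.28, -0.08], [0, 0, -0.25], -1],
    [[-0.48, -0.3, -0.09], [0, 0, -0.32], -1],
    [[-0.49, -0.32, -0.1], [0, 0, -0.39], -1],
    [[-0.49, -0.34, -0.11], [0, 0, -0.45], -1],
    [[-0.48, -0.36, -0.13], [0, 0, -0.52], -1],
    [[-0.47, -0.38, -0.15], [0, 0, -0.59], -1],
    [[-0.46, -0.41, -0.17], [0, 0, -0.66], -1],
    [[-0.45, -0.44, -0.19], [0, 0, -0.72], -1],
    [[-0.445, -0.45, -0.197], [0, 0, -0.784], -1],
    [[-0.445, -0.45, -0.197], [0, 0, -0.784], -1],
    [[-0.445, -0.45, -0.197], [0, 0, -0.784], -1],
  ],
)

```text
clock: 18.92
tcp_pos: [620.8, -129.1, 227.2]
orientation: [-89.9, -0.5, -179.8]
wrist_force: [2.3, -0.3, -4.4]
grip_width: 64.4
```

```bash
python3 - <<'E'
from m import *
from plan import *
st()
go([600,-120,230],Rm=R.from_euler('z',90,degrees=True)*Rst(0,90,-1))
E
```

```text
18.92 [ 620.8 -129.1  227.2] [ -89.9   -0.5 -179.8] q [-11.6  26.3   8.9  73.   -0.2 168.1] F [ 2.3 -0.3 -4.4] w 64.4
row [0.069, -0.009, -0.031] [0.004, -0.998, 0.006] n>=12.5
```

>>> play_rows(
  plan=[
    [[0.01, 0, 0], [0, -0.04, 0], -1],
    [[0.02, 0, -0.01], [0, -0.11, 0], -1],
    [[0.03, 0, -0.01], [0, -0.18, 0], -1],
    [[0.03, 0, -0.01], [0, -0.25, 0], -1],
    [[0.04, 0, -0.02], [0, -0.32, 0], -1],
    [[0.04, 0, -0.02], [0, -0.39, 0], -1],
    [[0.05, 0, -0.02], [0, -0.46, 0], -1],
    [[0.05, 0, -0.02], [0, -0.53, 0], -1],
    [[0.06, 0, -0.02], [0, -0.6, 0], -1],
    [[0.06, 0, -0.03], [0, -0.67, 0], -1],
    [[0.07, 0, -0.03], [0, -0.74, 0], -1],
    [[0.07, 0, -0.03], [0, -0.81, 0], -1],
    [[0.07, 0, -0.03], [0, -0.88, 0], -1],
    [[0.07, 0, -0.03], [0, -0.95, 0], -1],
    [[0.07, 0, -0.03], [0, -0.98, 0], -1],
    [[0.07, 0, -0.03], [0, -0.98, 0], -1],
  ],
)

```text
clock: 20.25
tcp_pos: [598.2, -119.8, 225.6]
orientation: [-90.8, -0.1, -91.5]
wrist_force: [-1.1, -0.7, -4.1]
grip_width: 64.5
```

```bash
python3 - <<'E'
from m import *
from plan import *
st()
go([590,-100,230],Rm=Ren(0,-1))
E
```

```text
20.25 [ 598.2 -119.8  225.6] [-90.8  -0.1 -91.5] q [-11.2  24.1   4.9  71.6  -0.2  80.3] F [-1.1 -0.7 -4.1] w 64.5
row [-0.065, -0.014, -0.029] [0.007, -1.01, -0.006] n>=12.7
```

>>> play_rows(
  plan=[
    [[0, 0, 0], [0, -0.04, 0], -1],
    [[-0.01, 0, 0], [0, -0.11, 0], -1],
    [[-0.02, 0, -0.01], [0, -0.18, 0], -1],
    [[-0.02, 0, -0.01], [0, -0.25, 0], -1],
    [[-0.03, 0, -0.01], [0, -0.32, 0], -1],
    [[-0.03, 0, -0.01], [0, -0.39, 0], -1],
    [[-0.04, 0, -0.02], [0, -0.46, 0], -1],
    [[-0.04, 0, -0.02], [0, -0.53, 0], -1],
    [[-0.05, 0, -0.02], [0, -0.6, 0], -1],
    [[-0.05, 0, -0.02], [0, -0.67, 0], -1],
    [[-0.06, 0, -0.02], [0, -0.74, 0], -1],
    [[-0.06, 0, -0.02], [0, -0.81, 0], -1],
    [[-0.06, 0, -0.03], [0, -0.88, 0], -1],
    [[-0.06, 0, -0.03], [0, -0.95, 0], -1],
    [[-0.06, 0, -0.03], [0, -1, 0], -1],
    [[-0.06, 0, -0.03], [0, -1, 0], -1],
  ],
)

```text
clock: 21.58
tcp_pos: [588.6, -101.4, 224.6]
orientation: [-90.0, 0.9, -1.5]
wrist_force: [1.0, 0.5, -3.7]
grip_width: 64.5
```

```bash
python3 - <<'E'
from m import *
from plan import *
st()
Re=Ren(19.5,-1);y=Re.as_matrix()[:,1]
G=np.array([565,-8,150])
go(G+24*y,Rm=Re)
E
```

```text
21.58 [ 588.6 -101.4  224.6] [-90.    0.9  -1.5] q [-9.7 22.9  2.9 70.9 -0.2 -8.1] F [ 1.   0.5 -3.7] w 64.5
row [-0.055, 0.325, 0.31] [0.002, -0.01, -0.227] n>=3.3
```

>>> play_rows(
  plan=[
    [[-0.01, 0.02, 0.05], [0, 0, -0.04], -1],
    [[-0.02, 0.05, 0.11], [0, 0, -0.08], -1],
    [[-0.03, 0.1, 0.18], [0, 0, -0.13], -1],
    [[-0.04, 0.16, 0.24], [0, -0.005, -0.18], -1],
    [[-0.05, 0.22, 0.29], [0, -0.01, -0.22], -1],
    [[-0.055, 0.28, 0.31], [0, -0.01, -0.227], -1],
    [[-0.055, 0.31, 0.31], [0, -0.01, -0.227], -1],
    [[-0.055, 0.325, 0.31], [0, -0.01, -0.227], -1],
    [[-0.055, 0.325, 0.31], [0, -0.01, -0.227], -1],
    [[-0.055, 0.325, 0.31], [0, -0.01, -0.227], -1],
  ],
)

```text
clock: 22.42
tcp_pos: [575.1, -8.7, 128.4]
orientation: [-90.2, -19.6, -0.7]
wrist_force: [0.8, -0.3, -2.8]
grip_width: 64.4
```

```bash
cat > fl2.py <<'E'
from look import *
from plan import *
# lying flask: fit cylinder axis to body points near expected axis; radius profile by coordinate
def lying(c,base,lab="",rr=45):
    P=cloud(c);ok=c["z_map"]>0
    def prof(t): return np.where(t<104,33,np.where(t<130,33-(t-104)/26*9.5,23.5))
    Q=P[ok];rel=Q-base;Q=Q[(rel[:,0]<5)&(rel[:,0]>-165)&(np.hypot(rel[:,1],rel[:,2])<rr)]
    def e(p):
        b=p[:3];a=np.array([-1,p[3],p[4]]);a/=np.linalg.norm(a);r=Q-b;t=r@a;d=np.linalg.norm(r-np.outer(t,a),axis=1)
        side=d-prof(t);return np.where(t<3,np.minimum(abs(t),abs(side)),side)
    s=least_squares(e,[*base,0,0],loss='soft_l1',f_scale=1.5,x_scale=[10,10,10,.1,.1])
    print(lab,len(Q),"base",s.x[:3].round(1),"axis dy,dz deg",np.degrees(s.x[3:]).round(1),"med|e|",np.median(abs(s.fun)).round(2));return s.x
E
python3 - <<'E'
from fl2 import *
st();s=state();R0=R.from_euler('xyz',s["orientation"],degrees=True);g=s["tcp_pos"]-24*R0.as_matrix()[:,1];print("G",g.round(1))
for n in("scene","side"):
    c=capture(n);lying(c,np.array([g[0]+67,g[1],g[2]]),n)
    lying(c,np.array([543,80,50.]),n+" stored")
cv2.imwrite("pics/d6.png",c["image"][120:360,180:500].repeat(2,0).repeat(2,1))
E
```

```text
22.42 [575.1  -8.7 128.4] [-90.2 -19.6  -0.7] q [ -0.8  11.3 -33.7  25.3  -0.2  -0.1] F [ 0.8 -0.3 -2.8] w 64.4
G [567.   -8.5 151. ]
scene 1495 base [636.6  -8.2 153.1] axis dy,dz deg [ 1.1 -0.4] med|e| 1.31
scene stored 1245 base [537.1  82.5  48.3] axis dy,dz deg [-0.4 -1.4] med|e| 3.12
side 1265 base [634.5  -9.  152.5] axis dy,dz deg [ 1.1 -0.2] med|e| 0.87
side stored 274 base [501.5 115.8  46.4] axis dy,dz deg [-19.5  -3.9] med|e| 3.36
```

View pics/d6.png

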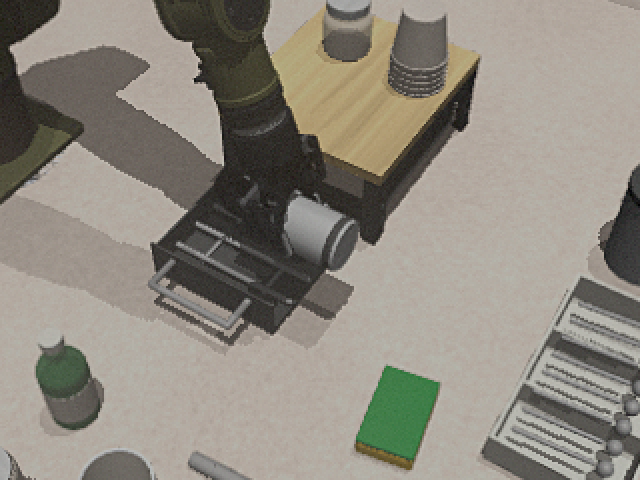

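>>> play_rows(
  plan=[
    [[-0.01, 0.02, 0], [0, 0, 0], -1],
    [[-0.03, 0.06, 0], [0, 0, 0], -1],
    [[-0.055, 0.11, 0], [0, 0, 0], -1],
    [[-0.08, 0.16, 0], [0, 0, 0], -1],
    [[-0.105, 0.21, 0], [0, 0, 0], -1],
    [[-0.125, 0.25, 0], [0, 0, 0], -1],
    [[-0.14, 0.28, 0], [0, 0, 0], -1],
    [[-0.147, 0.294, 0], [0, 0, 0], -1],
    [[-0.147, 0.294, 0], [0, 0, 0], -1],
    [[-0.147, 0.294, 0], [0, 0, 0], -1],
  ],
)

```text
clock: 23.35
tcp_pos: [564.4, -9.0, 31.4]
orientation: [-90.2, -19.7, -0.7]
wrist_force: [-0.3, -0.3, -3.7]
grip_width: 64.6
```

```bash
python3 - <<'E'
from fl2 import *
st();s=state();R0=R.from_euler('xyz',s["orientation"],degrees=True);g=s["tcp_pos"]-24*R0.as_matrix()[:,1];print("G",g.round(1))
for n in("scene","side"):
    c=capture(n);lying(c,np.array([g[0]+68,g[1],g[2]]),n)
E
```

```text
23.35 [564.4  -9.   31.4] [-90.2 -19.7  -0.7] q [ -0.8  18.3 -43.2   8.8  -0.2  -0.1] F [-0.3 -0.3 -3.7] w 64.6
G [556.3  -8.9  54. ]
scene 1494 base [623.1  -8.   56.6] axis dy,dz deg [ 0.3 -1.9] med|e| 1.97
side 1165 base [624.   -8.9  56.1] axis dy,dz deg [ 0.  -1.2] med|e| 1.15
```

>>> play_rows(
  plan=[
    [[-0.001, 0.003, 0], [0, 0, 0], -1],
    [[-0.002, 0.006, 0], [0, 0, 0], -1],
    [[-0.003, 0.009, 0], [0, 0, 0], -1],
    [[-0.004, 0.0125, 0], [0, 0, 0], -1],
    [[-0.0045, 0.0125, 0], [0, 0, 0], -1],
    [[-0.0045, 0.0125, 0], [0, 0, 0], -1],
  ],
)

```text
clock: 23.95
tcp_pos: [564.8, -9.0, 28.0]
orientation: [-90.2, -19.8, -0.7]
wrist_force: [0.4, -0.2, -3.3]
grip_width: 64.4
```

>>> play_rows(
  plan=[
    [[-0.001, 0.003, 0], [0, 0, 0], -1],
    [[-0.001, 0.003, 0], [0, 0, 0], -1],
    [[-0.001, 0.003, 0], [0, 0, 0], -1],
  ],
)

```text
clock: 24.2
tcp_pos: [565.4, -8.6, 27.6]
orientation: [-90.2, -19.9, -0.7]
wrist_force: [-1.5, 1.4, 1.0]
grip_width: 64.6
```

>>> play_rows(
  plan=[
    [[0, 0, 0], [0, 0, 0], 0.55],
    [[0, 0, 0], [0, 0, 0], 0.65],
    [[0, 0, 0], [0, 0, 0], 0.75],
    [[0, 0, 0], [0, 0, 0], 0.75],
    [[0, 0, 0], [0, 0, 0], 0.75],
    [[0, -0.02, 0], [0, 0, 0], 0.75],
    [[0, -0.06, 0], [0, 0, 0], 0.75],
    [[0, -0.12, 0], [0, 0, 0], 0.75],
    [[0, -0.2, 0], [0, 0, 0], 0.75],
    [[0, -0.3, 0], [0, 0, 0], 0.75],
    [[0, -0.4, 0], [0, 0, 0], 0.75],
    [[0, -0.5, 0], [0, 0, 0], 0.5],
    [[0, -0.5, 0], [0, 0, 0], -1],
    [[0, -0.5, 0], [0, 0, 0], -1],
  ],
)

```text
clock: 25.37
tcp_pos: [515.7, -7.7, 171.4]
orientation: [-90.2, -20.2, -0.7]
wrist_force: [0.3, 0.8, -1.1]
grip_width: 41.1
```

```bash
python3 - <<'E'
from fl2 import *
st()
for n in("scene","side"):
    c=capture(n);x=lying(c,np.array([623,-8.5,51]),n)
    lying(c,np.array([543,80,50.]),n+" stored",rr=40)
go([680,-9,200],[-90,0,-.6])
E
```

```text
25.37 [515.7  -7.7 171.4] [-90.2 -20.2  -0.7] q [ -0.8   2.8 -36.8  30.2  -0.1  -0.1] F [ 0.3  0.8 -1.1] w 41.1
scene 1897 base [623.   -5.   51.4] axis dy,dz deg [ 0.3 -1.9] med|e| 1.92
scene stored 1575 base [545.1  81.7  51.3] axis dy,dz deg [ 0.3 -1.5] med|e| 1.9
side 1628 base [624.6  -6.1  49.8] axis dy,dz deg [ 0.3 -1.1] med|e| 1.2
side stored 1199 base [544.9  81.4  50.9] axis dy,dz deg [-0.6 -2.8] med|e| 1.43
row [0.556, 0.089, 0.002] [0.002, -0.001, 0.221] n>=4.1
```

```bash
python3 - <<'E'
from m import *
go([668,-6,180],[-90,0,-.6]);go([668,-6,36],[-90,0,-.6])
E
```

```text
row [0.496, 0.138, 0.012] [0.002, -0.001, 0.221] n>=3.7
row [0.333, 0.589, 0.013] [0.002, -0.001, 0.221] n>=4.9
```

>>> play_rows(
  plan=[
    [[0.15, 0.03, 0], [0, 0, 0.05], -1],
    [[0.27, 0.07, 0.006], [0, 0, 0.11], -1],
    [[0.38, 0.1, 0.01], [0, 0, 0.17], -1],
    [[0.496, 0.138, 0.012], [0.002, 0, 0.221], -1],
    [[0.496, 0.138, 0.012], [0.002, 0, 0.221], -1],
    [[0.496, 0.138, 0.012], [0.002, 0, 0.221], -1],
    [[0.46, 0.24, 0.013], [0.002, 0, 0.221], -1],
    [[0.43, 0.34, 0.013], [0.002, 0, 0.221], -1],
    [[0.39, 0.44, 0.013], [0.002, 0, 0.221], -1],
    [[0.36, 0.53, 0.013], [0.002, 0, 0.221], -1],
    [[0.34, 0.57, 0.013], [0.002, 0, 0.221], -1],
    [[0.333, 0.589, 0.013], [0.002, 0, 0.221], -1],
    [[0.333, 0.589, 0.013], [0.002, 0, 0.221], -1],
    [[0.333, 0.589, 0.013], [0.002, 0, 0.221], -1],
  ],
)

```text
clock: 26.63
tcp_pos: [667.4, -6.1, 36.2]
orientation: [-90.0, 0.1, -0.7]
wrist_force: [0.7, -0.4, 1.2]
grip_width: -0.4
```

```bash
python3 - <<'E'
from fl2 import *
st();c=capture("side");lying(c,np.array([623,-6,50]));go([564,-5.2,36],[-90,0,-.6])
E
```

```text
26.63 [667.4  -6.1  36.2] [-90.    0.1  -0.7] q [-0.5 35.9 -3.9 50.3  0.   0.2] F [ 0.7 -0.4  1.2] w -0.4
 1596 base [624.6  -6.1  49.6] axis dy,dz deg [ 0.2 -0.9] med|e| 1.24
row [-0.348, 0.003, -0.001] [-0.0, -0.001, 0.001] n>=2.5
```

>>> play_rows(
  plan=[
    [[-0.03, 0, 0], [0, 0, 0], -1],
    [[-0.06, 0, 0], [0, 0, 0], -1],
    [[-0.09, 0, 0], [0, 0, 0], -1],
    [[-0.12, 0, 0], [0, 0, 0], -1],
    [[-0.15, 0, 0], [0, 0, 0], -1],
    [[-0.18, 0, 0], [0, 0, 0], -1],
    [[-0.21, 0, 0], [0, 0, 0], -1],
    [[-0.235, 0, 0], [0, 0, 0], -1],
    [[-0.26, 0, 0], [0, 0, 0], -1],
    [[-0.285, 0, 0], [0, 0, 0], -1],
    [[-0.305, 0, 0], [0, 0, 0], -1],
    [[-0.32, 0, 0], [0, 0, 0], -1],
    [[-0.335, 0, 0], [0, 0, 0], -1],
    [[-0.345, 0, 0], [0, 0, 0], -1],
    [[-0.345, 0, 0], [0, 0, 0], -1],
  ],
)

```text
clock: 27.93
tcp_pos: [565.6, -4.9, 37.8]
orientation: [-90.0, -0.2, -0.7]
wrist_force: [3.9, -1.1, 4.2]
grip_width: 0.1
```

```bash
python3 - <<'E'
from fl2 import *
st()
for n in("side","scene"):c=capture(n);lying(c,np.array([550,-6,50]),n)
E
```

```text
27.93 [565.6  -4.9  37.8] [-90.   -0.2  -0.7] q [ -0.5  27.2 -20.4  42.3   0.    0.2] F [ 3.9 -1.1  4.2] w 0.1
side 1317 base [552.8  -5.5  49.4] axis dy,dz deg [ 0.3 -0.9] med|e| 1.3
scene 1975 base [550.6  -4.1  51.2] axis dy,dz deg [ 0.  -1.8] med|e| 1.85
```

>>> play_rows(
  plan=[
    [[-0.007, 0, 0], [0, 0, 0], -1],
    [[-0.012, 0, 0], [0, 0, 0], -1],
    [[-0.017, 0, 0], [0, 0, 0], -1],
    [[-0.021, 0, 0], [0, 0, 0], -1],
    [[-0.021, 0, 0], [0, 0, 0], -1],
    [[-0.021, 0, 0], [0, 0, 0], -1],
  ],
)

```text
clock: 28.53
tcp_pos: [559.2, -4.8, 37.7]
orientation: [-90.0, -0.2, -0.7]
wrist_force: [5.0, -1.9, 4.4]
grip_width: 0.1
```

>>> play_rows(
  plan=[
    [[-0.006, 0, 0], [0, 0, 0], -1],
    [[-0.01, 0, 0], [0, 0, 0], -1],
    [[-0.01, 0, 0], [0, 0, 0], -1],
    [[-0.01, 0, 0], [0, 0, 0], -1],
  ],
)

```text
clock: 28.87
tcp_pos: [556.0, -4.8, 37.7]
orientation: [-90.0, -0.1, -0.7]
wrist_force: [3.8, -0.6, 4.5]
grip_width: -0.2
```

```bash
python3 - <<'E'
from fl2 import *
st()
for n in("side","scene"):c=capture(n);lying(c,np.array([545,-6,50]),n);lying(c,np.array([545,81,50.]),n+" stored",rr=40)
E
```

```text
28.87 [556.   -4.8  37.7] [-90.   -0.1  -0.7] q [ -0.5  26.4 -21.7  41.7   0.    0.2] F [ 3.8 -0.6  4.5] w -0.2
side 1410 base [543.6  -4.7  50. ] axis dy,dz deg [-0.5 -1.4] med|e| 1.52
side stored 651 base [545.3  82.8  49.5] axis dy,dz deg [-0.9 -1. ] med|e| 1.63
scene 2029 base [544.3  -4.5  51.2] axis dy,dz deg [ 0.2 -1.5] med|e| 1.81
scene stored 1412 base [547.4  83.2  52.7] axis dy,dz deg [-0.5 -1.9] med|e| 1.83
```

>>> play_rows(
  plan=[
    [[-0.005, 0, 0], [0, 0, 0], -1],
    [[-0.008, 0, 0], [0, 0, 0], -1],
    [[-0.008, 0, 0], [0, 0, 0], -1],
  ],
)

```text
clock: 29.22
tcp_pos: [554.8, -4.7, 37.9]
orientation: [-90.0, -0.3, -0.7]
wrist_force: [7.1, -0.5, 1.5]
grip_width: 0.2
```

>>> play_rows(
  plan=[
    [[-0.005, 0, 0], [0, 0, 0], -1],
    [[-0.008, 0, 0], [0, 0, 0], -1],
    [[-0.008, 0, 0], [0, 0, 0], -1],
  ],
)

```text
clock: 29.47
tcp_pos: [554.9, -4.7, 38.2]
orientation: [-90.0, -0.5, -0.7]
wrist_force: [9.0, -0.5, -0.2]
grip_width: 0.1
```

>>> play_rows(
  plan=[
    [[0.05, 0, 0], [0, 0, 0], -1],
    [[0.13, 0, 0], [0, 0, 0], -1],
    [[0.23, 0, 0], [0, 0, 0], -1],
    [[0.25, -0.1, 0], [0, 0, 0], -1],
    [[0.25, -0.23, 0], [0, 0, 0], -1],
    [[0.25, -0.36, 0], [0, 0, 0], -1],
    [[0.25, -0.48, 0], [0, 0, 0], -1],
    [[0.14, -0.48, -0.06], [0, 0, 0], -0.5],
    [[0.03, -0.48, -0.14], [0, 0, 0], -0.1],
    [[-0.08, -0.48, -0.23], [0, 0, 0], -0.1],
    [[-0.18, -0.48, -0.32], [0, 0, 0], -0.1],
    [[-0.26, -0.46, -0.38], [0, 0, 0], -0.1],
    [[-0.26, -0.4, -0.38], [0, 0, 0], -0.1],
    [[-0.26, -0.37, -0.38], [0, 0, 0], -0.1],
    [[-0.26, -0.37, -0.38], [0, 0, 0], -0.1],
  ],
)

```text
clock: 30.72
tcp_pos: [470.4, -116.7, 145.3]
orientation: [-89.8, -0.1, -0.7]
wrist_force: [-1.1, 0.7, -0.8]
grip_width: 38.7
```

```bash
python3 - <<'E'
from fl2 import *
st()
for n in("side","scene"):c=capture(n);lying(c,np.array([545,-6,50]),n);lying(c,np.array([545,81,50.]),n+" stored",rr=40)
P=cloud(c);m=(c["z_map"]>0)&(P[...,2]>44)&(P[...,2]<60)&(abs(P[...,0]-478)<70)&(P[...,1]<-100)&(P[...,1]>-140);print(np.median(P[m],0))
go([477,-118.3,39],[-90,0,-.6])
E
```

```text
30.72 [ 470.4 -116.7  145.3] [-89.8  -0.1  -0.7] q [-14.1  14.2 -22.5  53.4   0.2 -13.3] F [-1.1  0.7 -0.8] w 38.7
side 1459 base [542.6  -4.8  50. ] axis dy,dz deg [-0.5 -1.8] med|e| 1.33
side stored 1439 base [544.9  80.9  49.6] axis dy,dz deg [ 0.4 -0.8] med|e| 1.21
scene 1569 base [543.3  -4.3  50.5] axis dy,dz deg [ 0.  -1.3] med|e| 1.94
scene stored 914 base [545.7  82.7  51.9] axis dy,dz deg [-0.7 -2.7] med|e| 2.1
[ 474.85904261 -118.55191615   54.82283541]
row [0.01, 0.361, -0.005] [-0.001, -0.001, 0.004] n>=2.6
```

>>> play_rows(
  plan=[
    [[0.01, 0.12, -0.005], [0, 0, 0], -0.1],
    [[0.01, 0.24, -0.005], [0, 0, 0], -0.1],
    [[0.01, 0.32, -0.005], [0, 0, 0], -0.1],
    [[0.01, 0.35, -0.005], [0, 0, 0], -0.1],
    [[0.01, 0.35, -0.005], [0, 0, 0], -0.1],
    [[0.01, 0.35, -0.005], [0, 0, 0], -0.5],
    [[0.01, 0.35, -0.005], [0, 0, 0], -1],
    [[0.01, 0.35, -0.005], [0, 0, 0], -1],
    [[0.01, 0.35, -0.005], [0, 0, 0], -1],
    [[0.01, 0.35, -0.005], [0, 0, 0], -1],
  ],
)

```text
clock: 31.65
tcp_pos: [479.1, -118.2, 44.3]
orientation: [-89.9, -0.6, -0.6]
wrist_force: [0.6, 2.5, 6.8]
grip_width: 7.1
```

```bash
python3 - <<'E'
from m import *
st();p=state()["tcp_pos"];go(p+[1.8,171,0],[-90,0,-.6])
E
```

```text
31.65 [ 479.1 -118.2   44.3] [-89.9  -0.6  -0.6] q [-14.   20.7 -30.6  38.2   0.2 -13.4] F [0.6 2.5 6.8] w 7.1
row [-0.0, 0.001, 0.57] [-0.001, -0.0, 0.007] n>=4.1
```

>>> play_rows(
  plan=[
    [[0, 0, 0.008], [0, 0, 0], -1],
    [[0, 0, 0.024], [0, 0, 0], -1],
    [[0, 0, 0.048], [0, 0, 0], -1],
    [[0, 0, 0.08], [0, 0, 0], -1],
    [[0, 0, 0.116], [0, 0, 0], -1],
    [[0, 0, 0.152], [0, 0, 0], -1],
    [[0, 0, 0.188], [0, 0, 0], -1],
    [[0, 0, 0.224], [0, 0, 0], -1],
    [[0, 0, 0.26], [0, 0, 0], -1],
    [[0, 0, 0.296], [0, 0, 0], -1],
    [[0, 0, 0.332], [0, 0, 0], -1],
    [[0, 0, 0.368], [0, 0, 0], -1],
    [[0, 0, 0.404], [0, 0, 0], -1],
    [[0, 0, 0.44], [0, 0, 0], -1],
    [[0, 0, 0.474], [0, 0, 0], -1],
    [[0, 0, 0.504], [0, 0, 0], -1],
    [[0, 0, 0.53], [0, 0, 0], -1],
    [[0, 0, 0.55], [0, 0, 0], -1],
    [[0, 0, 0.562], [0, 0, 0], -1],
    [[0, 0, 0.568], [0, 0, 0], -1],
  ],
)

```text
clock: 33.32
tcp_pos: [481.0, 52.0, 44.5]
orientation: [-90.0, -0.6, -0.6]
wrist_force: [4.3, -6.1, -9.9]
grip_width: 7.2
```

>>> play_rows(
  plan=[
    [[0, 0, 0.003], [0, 0, 0], -1],
    [[0, 0, 0.005], [0, 0, 0], -1],
    [[0, 0, 0.005], [0, 0, 0], -1],
  ],
)

```text
clock: 33.57
tcp_pos: [481.0, 51.9, 44.4]
orientation: [-90.2, -0.6, -0.7]
wrist_force: [2.4, -4.8, -8.3]
grip_width: 7.3
```

>>> play_rows(
  plan=[
    [[0, 0, 0], [0, 0, 0], -0.5],
    [[0, 0, 0], [0, 0, 0], -0.2],
    [[0, 0, 0], [0, 0, 0], -0.1],
    [[0, 0, 0], [0, 0, 0], -0.1],
    [[0, -0.03, 0], [0, 0, 0], -0.1],
    [[0, -0.1, 0], [0, 0, 0], -0.1],
    [[0, -0.2, 0], [0, 0, 0], -0.1],
    [[0, -0.33, 0], [0, 0, 0], -0.1],
    [[0, -0.46, 0], [0, 0, 0], -0.1],
    [[-0.1, -0.6, -0.1], [0, 0, 0], -0.1],
    [[-0.2, -0.7, -0.2], [0, 0, 0], -0.1],
    [[-0.3, -0.75, -0.3], [0, 0, 0], -0.1],
    [[-0.4, -0.75, -0.45], [0, 0, 0], -0.1],
    [[-0.5, -0.75, -0.6], [0, 0, 0], -0.1],
    [[-0.5, -0.75, -0.7], [0, 0, 0], -0.1],
    [[-0.5, -0.75, -0.7], [0, 0, 0], -0.1],
    [[-0.5, -0.75, -0.7], [0, 0, 0], -0.1],
    [[-0.5, -0.75, -0.7], [0, 0, 0], -0.1],
  ],
)

```text
clock: 35.07
tcp_pos: [325.3, -156.8, 269.6]
orientation: [-90.2, -0.7, -1.0]
wrist_force: [0.2, 0.7, -0.4]
grip_width: 38.6
```

```bash
python3 - <<'E'
from fl2 import *
st()
for n in("scene","side"):
    c=capture(n);P=cloud(c);ok=(c["z_map"]>0)
    m=ok&(P[...,2]>44)&(P[...,2]<60)&(abs(P[...,0]-478)<70)&(P[...,1]<70)&(P[...,1]>25);print(n,"handle",np.median(P[m],0).round(1))
    try: lying(c,np.array([548,165,50.]),n,rr=40)
    except Exception as e: print(e)
    for l,z in dict(mug=0,soap=0,creamer=0,sponge=0,spoon=0,sugar_jar=135,cups=135).items():
        r=place_of(c,l);print(l,[(at_z(c,k["uv"],z).round()[:2],round(k["score"],2)) for k in r[:1]],end=" ")
    print()
cv2.imwrite("pics/d7.png",c["image"][120:360,180:500].repeat(2,0).repeat(2,1))
E
```

```text
35.07 [ 325.3 -156.8  269.6] [-90.2  -0.7  -1. ] q [-25.8  -2.8 -22.6  69.5   0.1 -24.8] F [ 0.2  0.7 -0.4] w 38.6
scene handle [479.2  51.5  54.9]
scene 1477 base [546.  165.8  51.1] axis dy,dz deg [ 0.5 -0.8] med|e| 1.62
mug [(array([ 574., -370.]), 0.81)] soap [(array([ 429., -289.]), 0.73)] creamer [(array([ 463., -447.]), 0.94)] sponge [(array([769., -91.]), 0.69)] spoon [(array([ 674., -265.]), 0.76)] sugar_jar [(array([434., 336.]), 0.84)] cups [] 
side handle [482.9  51.   53.5]
side 1209 base [544.5 164.8  49.4] axis dy,dz deg [-0.1 -1. ] med|e| 1.49
mug [(array([ 572., -372.]), 0.65)] soap [(array([ 437., -301.]), 0.81)] creamer [(array([ 455., -451.]), 0.87)] sponge [(array([ 767., -105.]), 0.95)] spoon [(array([ 671., -267.]), 0.75)] sugar_jar [(array([427., 358.]), 0.68)] cups [(array([556., 335.]), 0.58)]
```

View pics/d7.png

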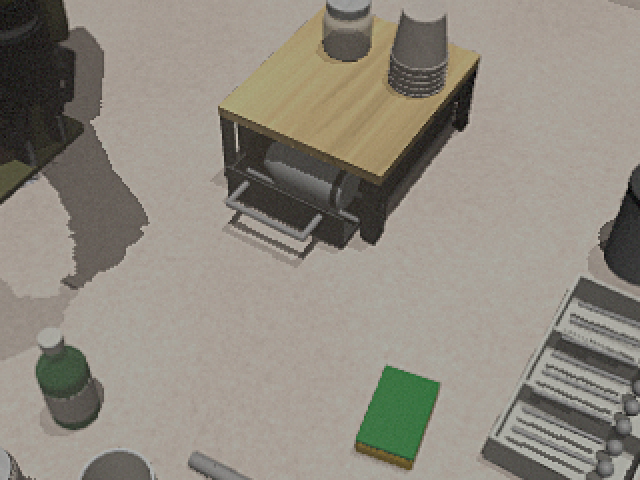

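The tray is shut and the flask lies in it (crop (310,180)); jar, cups, soap and sponge are where they were.

```bash
python3 -c "
from cell import *
print(job_done())"
```

```text
the job is handed in; nothing more can be done
None
```

The flask is lying in the front saddle with its cap against the end stop, the tray is shut, and the job is handed in. No verdict is reported, so this rests on my own checks, at about 35 s on the clock.

**What I did:**
- I drew the tray out by its handle; the hand travelled 170 mm.
- The flask could not be gripped sideways where it stood. I lifted it by the cap and stood it upright on clear counter.
- I re-gripped it by the body and turned it in the air until it lay level with the cap towards the robot.
- I eased it onto the rails and released it once the rails carried its weight. I then pushed it along with closed fingers until it stopped moving (7 to 9 N).
- I pushed the tray shut by the handle and withdrew the arm.

**Last checks:**
- **Tray:** the handle is back at its starting place (y about 51.5 mm).
- **Flask:** base at (545, 165), axis about 50 mm up and level within about 1°. Both cameras agree within 2 mm.
- **Stored flask:** before closing, it lay level with its base at about x = 545. It is hidden now the tray is shut, so I did not re-measure it.
- **Other objects:** the detector puts them at their starting places within its scatter of about 10 mm. The cups were missed in the scene picture but seen in the side picture.

**What disagreed:** my first arm model was wrong, and one approach stopped at a joint-range limit. I refitted the model and re-planned before touching the flask again.

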